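# Riddle deburred blanks and load the tray oven

## Task

The sieve basket holds hexagonal aluminium blanks mixed with steel deburring pellets: riddle it over the grey tub until every pellet has dropped through its slots into the tub with the blanks still in the basket, then tip the blanks from the basket into the oven's tray, and put the blanks lying loose on the bench into the tray too (no pellet may get into the tray). Stand the empty basket upright back on its rubber mat, and once all blanks are in the tray push it fully home and then push the oven door shut until it seats on its catch. Leave the black socket where it stands.

Things in the scene. Friction and masses are not known exactly. Their poses are not given: they have to be found in the camera images.
- basket: steel sieve basket, loose, about 0.35 kg, 163 mm long (its x) by 120 mm wide (its y), walls 45 mm high; origin under its centre, z up, x the pour direction. Floor 4 mm thick: a solid pan at the back from x=-78 to -18 mm, then lengthwise slots up to the pour end. Smooth inside: things slide on slopes of about 18 to 26 deg
- basket_handle (a point): middle of the basket's black handle bar, 102 mm above its underside over its origin; axes as the basket's. The bar is straight along x, 12 mm wide (y), 16 mm high, from x=-84 to +40 mm, carried only by a post at the back (x=-81 mm). Pinch it across its width, gripper upright or leaning along the bar
- basket_lip (a point): middle of the top edge of the basket's pour end (basket x=+77 mm, z=21 mm): instead of an end wall a ramp from x=+58 mm, 45 deg steep, 17 mm high; nothing else closes this end. Behind it the slotted floor, basket x=-18 to +58 mm over the full 114 mm inner width: slots 18 mm wide along x between 6 mm bars
- mat: black rubber parking mat for the basket, 170 x 200 mm, 4 mm thick, fixed to the bench; origin under its centre. The basket starts on it, pour end roughly towards +y
- tub: open grey media tub, fixed, 200 x 200 mm outside, 60 mm high, walls and floor 5 mm; origin under its centre. It and the mat may swap places
- oven: grey bench-top tray oven, fixed, 240 mm deep (x) by 280 mm wide (y), 155 mm high; origin under its centre, front face at x=-120 mm, its mouth above a 70 mm plinth
- tray_mid (a point): centre of the inner floor of the oven's aluminium tray, 86 mm above the bench; tray 160 mm (x) by 200 mm (y) outside, walls 4 mm thick, rims 124 mm above the bench; x points into the oven. The front wall's outer face is 80 mm towards -x from here. It moves with the tray
- tray (a joint): how far the tray is drawn out on its runners towards the oven's -x, m: 0 is fully home against its stop (then its front face stands 18 mm before the oven's front, inside the hollow door), 0.15 fully out; starts 0.135 to 0.15; slides with about 2 N, can be pushed on its front wall
- door (a joint): angle of the oven door, rad: 0 is shut, grows as it opens; starts 1.45 to 1.8. A spring seal pushes it open again unless it has been pushed to 0 past its roller catch, which takes about 7 to 15 N at door_push between 0.07 and 0.02 rad
- door_hinge (a point): on the door's vertical hinge line at half the door's height (112 mm above the bench), on the +y side of the oven's mouth; turns with the door: its -y points along the door to the free edge, its -x out of the outer face. From above the door turns clockwise as it opens
- door_push (a point): point on the door's outer face 170 mm from the hinge at half height, good to push on; axes turn with the door, -x out of the face. Door steel, 280 mm wide, from 70 to 155 mm above the bench, outer face 30 mm from the hinge line; a black grip stands 12 mm out of it 240 to 260 mm from the hinge
- blank1: solid aluminium hexagonal blank, 36 mm across flats, 41.6 mm across corners, 22 mm thick, 70 g; origin at its centre, z through its thickness, flats facing +-x and every 60 deg from there (so a grasp across flats closes along its x). Starts in the basket. May be absent (None)
- blank2: solid aluminium hexagonal blank, 36 mm across flats, 41.6 mm across corners, 22 mm thick, 70 g; origin at its centre, z through its thickness, flats facing +-x and every 60 deg from there (so a grasp across flats closes along its x). Starts in the basket. May be absent (None)
- blank3: solid aluminium hexagonal blank, 36 mm across flats, 41.6 mm across corners, 22 mm thick, 70 g; origin at its centre, z through its thickness, flats facing +-x and every 60 deg from there (so a grasp across flats closes along its x). Starts in the basket. May be absent (None)
- stray1: solid aluminium hexagonal blank, 36 mm across flats, 41.6 mm across corners, 22 mm thick, 70 g; origin at its centre, z through its thickness, flats facing +-x and every 60 deg from there (so a grasp across flats closes along its x). Starts flat on the bench. May be absent (None)
- stray2: solid aluminium hexagonal blank, 36 mm across flats, 41.6 mm across corners, 22 mm thick, 70 g; origin at its centre, z through its thickness, flats facing +-x and every 60 deg from there (so a grasp across flats closes along its x). Starts flat on the bench. May be absent (None)
- stray3: solid aluminium hexagonal blank, 36 mm across flats, 41.6 mm across corners, 22 mm thick, 70 g; origin at its centre, z through its thickness, flats facing +-x and every 60 deg from there (so a grasp across flats closes along its x). Starts flat on the bench. May be absent (None)
- pellet1: dark steel deburring pellet, a cylinder 13 mm in diameter and 13 mm long, 13 g, origin at its centre, z along its axis; starts standing on the basket's solid pan. May be absent (None)
- pellet2: dark steel deburring pellet, a cylinder 13 mm in diameter and 13 mm long, 13 g, origin at its centre, z along its axis; starts standing on the basket's solid pan. May be absent (None)
- pellet3: dark steel deburring pellet, a cylinder 13 mm in diameter and 13 mm long, 13 g, origin at its centre, z along its axis; starts standing on the basket's solid pan. May be absent (None)
- pellet4: dark steel deburring pellet, a cylinder 13 mm in diameter and 13 mm long, 13 g, origin at its centre, z along its axis; starts standing on the basket's solid pan. May be absent (None)
- pellet5: dark steel deburring pellet, a cylinder 13 mm in diameter and 13 mm long, 13 g, origin at its centre, z along its axis; starts standing on the basket's solid pan. May be absent (None)
- socket: bystander: black impact socket standing on the bench, 44 mm in diameter, 55 mm high; leave alone
Things that resemble listed ones, but are neither listed nor needed, are in the scene too. What is shaped like the basket but orange is not meant.

How it is judged:
By the outcome, as a careful person would: the job done as asked, in the order asked, and still so for the second after the job is handed in, with the robot touching nothing.
Of blank1, blank2, blank3 only 2 to 3 are there at a start; the rules pass over those that are not, and their reading is None.
Of pellet1, pellet2, pellet3, pellet4, pellet5 only 3 to 5 are there at a start; the rules pass over those that are not, and their reading is None.
Of stray1, stray2, stray3 only 2 to 3 are there at a start; the rules pass over those that are not, and their reading is None.
At some moment in a run one of stray1, stray2, stray3 may be knocked a few centimetres aside while the robot is not near it.
It also fails if it takes over 192 s, if anything falls off the work surface, if the arm or the gripper's body presses on something with over 40 N, if the wrist force passes 120 N, or if a joint passes its speed limit or range.

## Robot

A 6-joint arm with a two-finger parallel gripper is mounted at the origin on the work surface. World frame = base frame: x ahead of the robot, y to its left, z up, the work surface at z = 0. Lengths are in m, angles in degrees, forces in N, time in s.
With the tool pointing down it reaches from about 0.375 to 0.9 m from the base axis. Payload 3.1 kg.
Tool frame: the origin (TCP) lies on the centre line of the jaws, within the pads' length; the fingertips stand 8 mm ahead of it and the grasp point (between the pads) lies 11 mm behind it (bot.tip_extent is the distance from the TCP to the fingertips, in m); z points along the fingers, y is the line along which they close (so a half turn about z gives the same grasp; the last joint's range is limited). The gripper opens to 87 mm and grips with 3 to 60 N. Pads are 19 mm wide; open, the fingers measure 117 mm over their backs; the gripper's body (75 mm by 190 mm) begins 51 mm behind the grasp point.
Start: joints at [-87.347, 30.224, 82.088, -0, 67.689, -10.227], TCP at [0.139, -0.609, 0.231] pointing down, gripper open.
Joint ranges: [-176.69, 176.69], [-43.24, 126.21], [12.49, 139.97], [-82, 262], [0, 151.66], [-163.58, 163.58]. Speed limits (degrees/s): [159.86, 159.86, 180, 180, 180, 180].

## Interface

Orientations are given as a 3x3 rotation matrix whose columns are the frame's x, y, z axes.
In Python, from rig import bot, vision, workorder gives the robot as it stands.
- The arm moves only by the shell command python3 -m handwheel 'ROWS'. ROWS is JSON, a list of rows, each an object with "delta_rot": the turn, a rotation vector about the tool's x, y, z in rad, a list of three; "xyz": the shift along the tool's x, y, z in mm, a list of three; "hand": the closure, from -1 (fully open) to 1 (shut). A call has exactly 5 rows; each row is the pose to reach, as a shift and turn from the pose commanded when the call began, along the tool's axes at that moment; what a row does not reach only later rows make up. A row lasts 1/8 s, in which the tool goes at most 62.5 mm and 10.7 degrees, less where a joint would pass 70% of its speed; a pose out of reach is approached as far as the arm can. A call with a gripper value outside its range is refused whole. The fingers move at their own pace and stop on an object; the grip force is fixed at half the most. Time passes only in rows, so rows that repeat a pose let the fingers close, or fill a call up. It gives the time, the measured TCP pose, the force, the opening and the grip force at its end, in the units of the state.
- bot.read_state(): the state, without advancing time (a new reading comes with each control period).
- vision.capture(name): name is "scene" or "top"; returns the picture (420x560x3 uint8, red, green, blue); there is no depth.
- vision.camera_model(name): a dict with "camera_matrix" (3x3 intrinsics, pixels), "camera_from_world" (4x4, takes a point from world to camera coordinates). Camera axes: x right, y up, looking along -z (the intrinsics and any distortion apply to the point x, -y, -z); pixel columns grow to the right and rows downward; lengths in m; the calibration is good to about 2 mm. A picture is of the moment at which its call begins. camera_model takes no time and is no camera call.
- workorder.hand_in(): hands the job in; it is judged then, once.
The state is a dict: "time_s": time; "joint_positions": joint angles; "qvel": joint speeds; "tau": joint torques, N m; "position": TCP position; "tcp_rot": TCP orientation; "force": force on the tool from outside, world axes, zero at the start; "moment": the same for the moment, N m; "opening": opening from 0.0 (shut) to 1.0 (fully open); "grasp_force": force on a finger pad.
Only numpy, scipy, OpenCV 4.12 (cv2) and the standard library are available. Lean on these libraries where they do the work, as an engineer would, in place of code of your own. Each camera call takes 0.05 s, during which the arm holds its last target. There are 200 camera calls.

## Working session

There is one attempt and no reset: what is moved stays moved. The work goes in short steps, Python scripts to look and compute and a shell command to move; the robot and the scene stay as the last step left them, time stands still between calls to the robot, and variables do not carry over. Pictures are saved under pics/ and viewed, at most 14 in all, crops included, and the job is handed in when it is done.

```bash
mkdir -p pics; ls
cat > h.py <<'E'
import numpy as np,cv2
from rig import bot,vision,workorder
def cap(n,f=None):
    im=vision.capture(n)
    if f: cv2.imwrite('pics/'+f,im[:,:,::-1])
    return im
def ray(n,uv):
    m=vision.camera_model(n);K=np.array(m['camera_matrix']);T=np.array(m['camera_from_world'])
    d=np.array(m.get('distortion',np.zeros(5)),float)
    p=cv2.undistortPoints(np.array([[uv]],float),K,d)[0,0]
    R=T[:3,:3];c=-R.T@T[:3,3];v=R.T@np.array([p[0],-p[1],-1]);return c,v
def onz(n,uv,z):
    c,v=ray(n,uv);return c+v*(z-c[2])/v[2]
def proj(n,P):
    m=vision.camera_model(n);K=np.array(m['camera_matrix']);T=np.array(m['camera_from_world'])
    q=T[:3,:3]@np.array(P)+T[:3,3];q=q*[1,-1,-1];q=K@q;return q[:2]/q[2]
def tri(a,b):
    (c1,v1),(c2,v2)=ray('top',a),ray('scene',b)
    s=np.linalg.lstsq(np.c_[v1,-v2],c2-c1,rcond=None)[0]
    p,q=c1+s[0]*v1,c2+s[1]*v2;return (p+q)/2,np.linalg.norm(p-q)
E
python3 - <<'E'
from h import *
cap('top','t0.png');cap('scene','s0.png')
for n in('top','scene'):
    m=vision.camera_model(n);print(m.keys(),np.array(m['camera_matrix']).round(1).tolist(),ray(n,(280,210)))
s=bot.read_state();print(s['position'],s['tcp_rot'],s['time_s'],s['opening'],s['force'])
E
```

```text
pics
dict_keys(['camera_matrix', 'camera_from_world']) [[509.7, 0.0, 278.7], [0.0, 509.7, 210.9], [0.0, 0.0, 1.0]] (array([ 0.19032382, -0.03319983,  1.45807157]), array([ 0.19679751,  0.00198927, -0.98044721]))
dict_keys(['camera_matrix', 'camera_from_world']) [[543.9, 0.0, 282.9], [0.0, 543.9, 204.7], [0.0, 0.0, 1.0]] (array([ 0.98444909, -0.74279334,  1.03093871]), array([-0.41112799,  0.55522082, -0.72306664]))
[ 0.13930892 -0.60862122  0.22967315] [[ 9.74849883e-01  2.22862504e-01 -1.03545613e-04]
 [ 2.22862275e-01 -9.74847969e-01  1.96059899e-03]
 [ 3.36002769e-04 -1.93436610e-03 -9.99998073e-01]] 0.1 1.0021750533052434 [ 0.28281435 -0.6752017  -0.56788734]
```

View pics/t0.png

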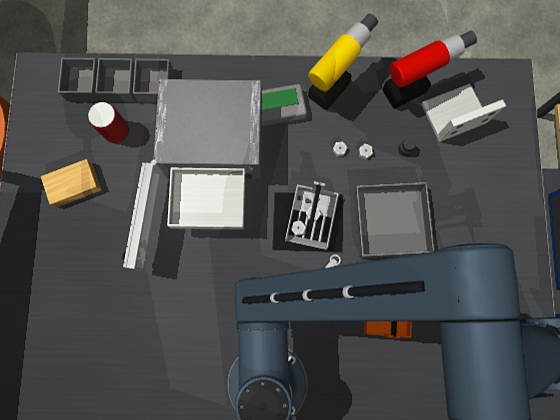

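View pics/s0.png

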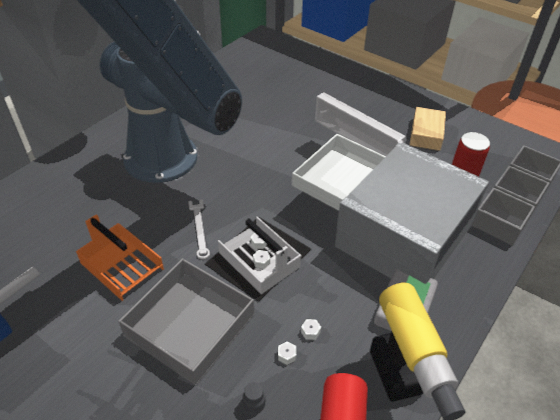

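Run:
```python
import cv2
t=cv2.imread('pics/t0.png');s=cv2.imread('pics/s0.png')
a=cv2.resize(t[165:265,265:365],(400,400),interpolation=cv2.INTER_CUBIC)
b=cv2.resize(s[200:300,200:300],(400,400),interpolation=cv2.INTER_CUBIC)
cv2.imwrite('pics/c0.png',cv2.hconcat([a,b]))
```

```text
(no output)
```

View pics/c0.png

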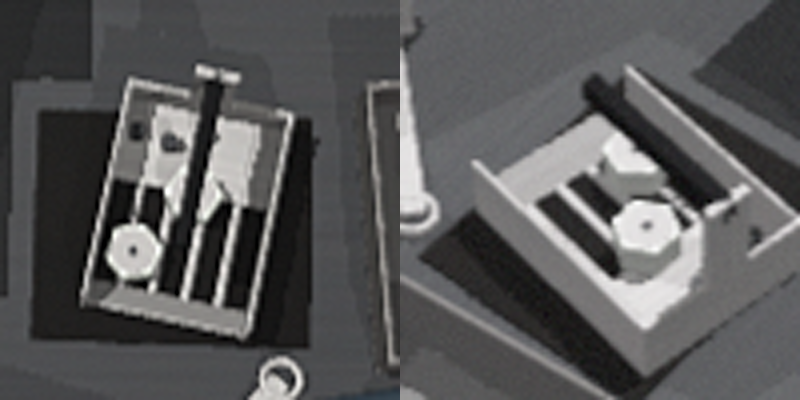

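Run:
```python
from h import *
def show(l,pts,z):
    P=np.array([onz('top',p,z)[:2] for p in pts]);print(l,P.round(3).tolist(),'mean',P.mean(0).round(4), 'sides',np.linalg.norm(P-np.roll(P,-1,0),axis=1).round(3))
c=lambda x,y:(265+x/4-.375,165+y/4-.375)
show('basket',[c(130,80),c(293,115),c(248,335),c(85,302)],.049)
show('bar',[c(215,85),c(180,250)],.114)
show('mat',[c(38,110),c(315,118),c(310,348),c(30,338)],.004)
show('tray',[(170,168.5),(244,168.5),(243,228),(169,227)],.124)
show('oven',[(158,81),(260,80),(260,164),(156,164)],.155)
show('tub',[(357.5,186),(430,184),(436,253),(360,257)],.06)
show('door',[(150,163),(128,268)],.155)
show('socket',[(408,146)],.055)
t=cv2.imread('pics/t0.png');s=cv2.imread('pics/s0.png')
for n,im,(x0,x1,y0,y1) in(('top',t,(325,385,135,165)),('scene',s,(265,330,310,370))):
    g=cv2.cvtColor(im,cv2.COLOR_BGR2GRAY)[y0:y1,x0:x1]
    m=(g>185).astype('u1')
    for q in cv2.findContours(m,0,1)[0]:
        if cv2.contourArea(q)>15:
            M=cv2.moments(q);u=(x0+M['m10']/M['m00'],y0+M['m01']/M['m00']);print(n,u,cv2.contourArea(q),onz(n,u,.022).round(4), [onz(n,(p[0,0]+x0,p[0,1]+y0),.022)[:2].round(3).tolist() for p in cv2.approxPolyDP(q,1.2,True)])
```

```text
basket [[0.548, -0.078], [0.524, -0.194], [0.366, -0.161], [0.388, -0.048]] mean [ 0.4563 -0.1203] sides [0.118 0.161 0.115 0.163]
bar [[0.528, -0.134], [0.415, -0.11]] mean [ 0.4715 -0.122 ] sides [0.116 0.116]
mat [[0.535, -0.012], [0.532, -0.215], [0.363, -0.21], [0.368, -0.009]] mean [ 0.4496 -0.1116] sides [0.203 0.169 0.201 0.168]
tray [[0.569, 0.27], [0.572, 0.069], [0.408, 0.067], [0.408, 0.263]] mean [0.489  0.1672] sides [0.201 0.164 0.196 0.161]
oven [[0.808, 0.31], [0.815, 0.03], [0.576, 0.024], [0.572, 0.301]] mean [0.6928 0.166 ] sides [0.28  0.24  0.276 0.237]
tub [[0.543, -0.248], [0.552, -0.453], [0.356, -0.461], [0.342, -0.252]] mean [ 0.4485 -0.3535] sides [0.205 0.196 0.21  0.201]
door [[0.574, 0.317], [0.295, 0.355]] mean [0.4349 0.3358] sides [0.281 0.281]
socket [[0.665, -0.396]] mean [ 0.6651 -0.396 ] sides [0.]
top (365.585448392555, 150.0524534686971) 98.5 [ 0.662  -0.2795  0.022 ] [[0.681, -0.275], [0.671, -0.263], [0.653, -0.263], [0.644, -0.283], [0.653, -0.295], [0.672, -0.296]]
top (339.5460636515913, 147.48073701842546) 99.5 [ 0.6688 -0.203   0.022 ] [[0.686, -0.193], [0.667, -0.184], [0.652, -0.195], [0.658, -0.204], [0.652, -0.213], [0.671, -0.222], [0.686, -0.21]]
scene (286.55630126771064, 350.23564504101415) 223.5 [ 0.6636 -0.2761  0.022 ] [[0.65, -0.263], [0.644, -0.279], [0.655, -0.294], [0.678, -0.29], [0.684, -0.274], [0.672, -0.258]]
scene (310.85594639865997, 326.4497487437186) 199.0 [ 0.6708 -0.1996  0.022 ] [[0.652, -0.191], [0.654, -0.208], [0.658, -0.214], [0.67, -0.22], [0.688, -0.209], [0.688, -0.191], [0.681, -0.184], [0.67, -0.18]]
```

```bash
cat >> h.py <<'E'
from scipy.spatial.transform import Rotation as Ro
def tool(psi,lean,flip=1):
    "tool x along pour dir psi; lean>0: body leans back (to -psi)"
    a=np.radians(psi);l=np.radians(lean);p=np.array([np.cos(a),np.sin(a),0]);Z=np.array([0,0,1.])
    z=np.sin(l)*p-np.cos(l)*Z;x=(np.cos(l)*p+np.sin(l)*Z)*flip
    return np.c_[x,np.cross(z,x),z]
def go(gp,R,off=.011,s=None):
    "gp: grasp-point target (TCP=gp+off*z); prints rows"
    s=s or bot.read_state();R0=np.array(s['tcp_rot']);t=np.array(gp)+off*R[:,2]
    d=R0.T@(t-np.array(s['position']))*1000;r=Ro.from_matrix(R0.T@R).as_rotvec()
    print('xyz',d.round(1).tolist(),'rot',r.round(3).tolist(),'deg',np.degrees(np.linalg.norm(r)).round(1))
E
cat > st.py <<'E'
from h import *
s=bot.read_state();R=np.array(s['tcp_rot']);z=R[:,2];x=R[:,0]
print('t',round(s['time_s'],2),'gp',(s['position']-.011*z).round(4),'xyaw',np.degrees(np.arctan2(x[1],x[0])).round(1),'z',z.round(3),'x',x.round(3),'j',np.round(s['joint_positions'],1).tolist(),'F',np.round(s['force'],1),'op',round(s['opening'],3),'gf',round(s['grasp_force'],1))
E
python3 - <<'E'
from h import *
go([.452,-.118,.25],tool(90,0))
go([.452,-.118,.20],tool(168.7,30))
E
```

```text
xyz [414.2, -408.6, -8.4] rot [-0.001, -0.002, -1.346] deg 77.1
xyz [409.1, -410.8, 40.1] rot [0.706, 0.149, -2.637] deg 156.6
```

```bash
R='unused'; python3 -m handwheel '[{"xyz":[414,-408,-8],"delta_rot":[0,0,-1.346],"hand":-1},{"xyz":[414,-408,-8],"delta_rot":[0,0,-1.346],"hand":-1},{"xyz":[414,-408,-8],"delta_rot":[0,0,-1.346],"hand":-1},{"xyz":[414,-408,-8],"delta_rot":[0,0,-1.346],"hand":-1},{"xyz":[414,-408,-8],"delta_rot":[0,0,-1.346],"hand":-1}]'
python3 st.py; python3 -c "
from h import *
go([.452,-.118,.25],tool(90,0))
go([.452,-.118,.20],tool(168.7,30))"
```

```text
time_s: 0.72
position: [0.3081, -0.3439, 0.2347]
tcp_rot: [[0.392, 0.92, 0.0], [0.92, -0.392, 0.0], [0.0, -0.0, -1.0]]
force: [0.9, 0.1, 0.5]
opening: 0.998
grasp_force: 0.0
t 0.72 gp [ 0.3081 -0.3439  0.2457] xyaw 66.9 z [ 0.  0. -1.] x [0.392 0.92  0.   ] j [-62.1, 17.4, 104.4, 0.0, 58.2, -39.0] F [0.9 0.1 0.5] op 0.998 gf 0.0
xyz [264.3, 43.7, -4.2] rot [0.0, -0.0, -0.403] deg 23.1
xyz [263.1, 38.4, 44.3] rot [0.464, 0.377, -1.731] deg 104.9
```

```bash
python3 -m handwheel '[{"xyz":[263,38,44],"delta_rot":[0.464,0.377,-1.731],"hand":-1},{"xyz":[263,38,44],"delta_rot":[0.464,0.377,-1.731],"hand":-1},{"xyz":[263,38,44],"delta_rot":[0.464,0.377,-1.731],"hand":-1},{"xyz":[263,38,44],"delta_rot":[0.464,0.377,-1.731],"hand":-1},{"xyz":[263,38,44],"delta_rot":[0.464,0.377,-1.731],"hand":-1}]' >/dev/null
python3 st.py; python3 -c "
from h import *
go([.452,-.118,.20],tool(168.7,30))"
```

```text
t 1.35 gp [ 0.4498 -0.1183  0.2006] xyaw 117.3 z [-0.237  0.176 -0.955] x [-0.442  0.856  0.267] j [-29.8, 28.2, 96.8, 2.1, 72.1, -59.1] F [ 0.4 -0.9  0.2] op 1.001 gf 0.0
xyz [-0.1, -0.9, -0.3] rot [0.226, 0.181, -0.84] deg 50.9
```

```bash
python3 -m handwheel '[{"xyz":[0,-1,0],"delta_rot":[0.226,0.181,-0.84],"hand":-1},{"xyz":[0,-1,0],"delta_rot":[0.226,0.181,-0.84],"hand":-1},{"xyz":[0,-1,0],"delta_rot":[0.226,0.181,-0.84],"hand":-1},{"xyz":[0,-1,0],"delta_rot":[0.226,0.181,-0.84],"hand":-1},{"xyz":[0,-1,0],"delta_rot":[0.226,0.181,-0.84],"hand":-1}]' >/dev/null
python3 st.py; python3 -c "
from h import *
go([.452,-.118,.106],tool(168.7,30))
cap('scene','s1.png')"
```

```text
t 1.98 gp [ 0.4514 -0.1211  0.2   ] xyaw 168.4 z [-0.489  0.099 -0.866] x [-0.849  0.175  0.499] j [-24.7, 34.7, 88.5, -6.6, 86.2, -100.9] F [-0.2 -0.8 -0.8] op 0.998 gf 0.0
xyz [-46.9, 3.3, 81.4] rot [0.001, 0.001, -0.005] deg 0.3
```

View pics/s1.png

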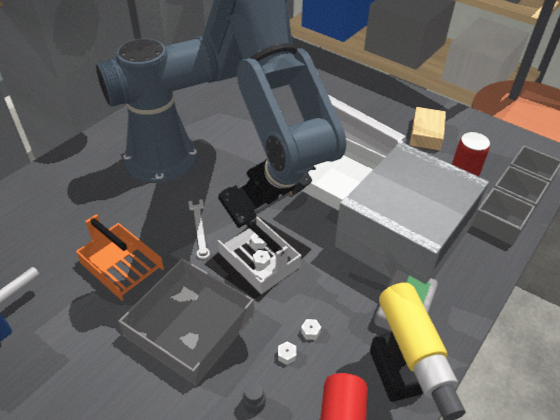

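The gripper (about 265,190) hovers open over the basket's bar; basket at (260,255), strays unchanged at (311,328), (287,351).

```bash
python3 -m handwheel '[{"xyz":[-24,3,40],"delta_rot":[0,0,0],"hand":-1},{"xyz":[-47,3,81],"delta_rot":[0,0,0],"hand":-1},{"xyz":[-47,3,81],"delta_rot":[0,0,0],"hand":-1},{"xyz":[-47,3,81],"delta_rot":[0,0,0],"hand":1},{"xyz":[-47,3,81],"delta_rot":[0,0,0],"hand":1}]' >/dev/null
python3 -m handwheel '[{"xyz":[0,0,0],"delta_rot":[0,0,0],"hand":1},{"xyz":[0,0,0],"delta_rot":[0,0,0],"hand":1},{"xyz":[0,0,0],"delta_rot":[0,0,0],"hand":1},{"xyz":[0,0,0],"delta_rot":[0,0,0],"hand":1},{"xyz":[0,0,0],"delta_rot":[0,0,0],"hand":1}]' >/dev/null
python3 st.py; python3 -c "
from h import *
go([.452,-.118,.16],tool(168.7,30))"
```

```text
t 3.27 gp [ 0.4522 -0.1185  0.1068] xyaw 168.0 z [-0.488  0.1   -0.867] x [-0.848  0.18   0.498] j [-24.4, 42.4, 91.5, -6.6, 75.5, -99.2] F [-1.3 -0.7 -0.2] op 0.286 gf 0.0
xyz [26.8, 0.3, -46.0] rot [0.003, 0.002, -0.01] deg 0.6
```

```bash
python3 -m handwheel '[{"xyz":[0,0,0],"delta_rot":[0,0,0],"hand":1},{"xyz":[0,0,0],"delta_rot":[0,0,0],"hand":1},{"xyz":[0,0,0],"delta_rot":[0,0,0],"hand":1},{"xyz":[0,0,0],"delta_rot":[0,0,0],"hand":1},{"xyz":[0,0,0],"delta_rot":[0,0,0],"hand":1}]' >/dev/null
python3 st.py;python3 -m handwheel '[{"xyz":[15,0,-26],"delta_rot":[0,0,0],"hand":1},{"xyz":[26,0,-46],"delta_rot":[0,0,0],"hand":1},{"xyz":[26,0,-46],"delta_rot":[0,0,0],"hand":1},{"xyz":[26,0,-46],"delta_rot":[0,0,0],"hand":1},{"xyz":[26,0,-46],"delta_rot":[0,0,0],"hand":1}]' >/dev/null
python3 st.py
```

```text
t 3.9 gp [ 0.4521 -0.1183  0.1068] xyaw 168.1 z [-0.488  0.1   -0.867] x [-0.848  0.179  0.498] j [-24.4, 42.4, 91.5, -6.6, 75.5, -99.2] F [-0.2  3.  -0.8] op 0.138 gf 30.0
t 4.53 gp [ 0.452  -0.1184  0.1586] xyaw 168.0 z [-0.489  0.101 -0.866] x [-0.847  0.179  0.5  ] j [-24.4, 38.0, 90.0, -6.4, 81.4, -99.9] F [-0.3 -0.4 -4.9] op 0.134 gf 30.0
```

```bash
cat >> h.py <<'E'
def bask(pt,local,psi,tilt,lean=30,**k):
    "print move putting basket-local point (m, basket frame) at world pt, lip-down tilt"
    a=np.radians(psi);t=np.radians(tilt);p=np.array([np.cos(a),np.sin(a),0]);Z=np.array([0,0,1.])
    bx=np.cos(t)*p-np.sin(t)*Z;bz=np.sin(t)*p+np.cos(t)*Z;by=np.cross(bz,bx)
    B=np.c_[bx,by,bz];gp=np.array(pt)+B@(np.array([0,0,.102])-np.array(local))
    print('gp',gp.round(4),end=' ');go(gp,tool(psi,lean-tilt),**k)
E
python3 - <<'E'
from h import *
bask([.4485,-.3535,.10],[.02,0,0],168.0,0)
bask([.4485,-.3535,.067],[.02,0,0],168.0,24)
E
```

```text
gp [ 0.4681 -0.3577  0.202 ] xyz [-34.8, -230.9, -69.5] rot [-0.003, 0.0, 0.001] deg 0.2
gp [ 0.4258 -0.3487  0.1683] xyz [-18.7, -230.7, -19.7] rot [-0.003, -0.418, 0.001] deg 24.0
```

```bash
python3 -m handwheel '[{"xyz":[20,0,-36],"delta_rot":[0,0,0],"hand":1},{"xyz":[5,-50,-48],"delta_rot":[0,0,0],"hand":1},{"xyz":[-10,-105,-58],"delta_rot":[0,0,0],"hand":1},{"xyz":[-25,-160,-68],"delta_rot":[0,0,0],"hand":1},{"xyz":[-35,-210,-70],"delta_rot":[0,0,0],"hand":1}]' >/dev/null
python3 st.py;python3 - <<'E'
from h import *
bask([.4485,-.3535,.10],[.02,0,0],168.0,0)
bask([.4485,-.3535,.067],[.02,0,0],168.0,12)
bask([.4485,-.3535,.067],[.02,0,0],168.0,24)
E
```

```text
t 5.15 gp [ 0.4735 -0.3393  0.2024] xyaw 168.0 z [-0.488  0.1   -0.867] x [-0.848  0.18   0.498] j [-39.9, 41.9, 71.6, -13.7, 93.2, -115.5] F [ 1.   0.3 -4.8] op 0.136 gf 29.9
gp [ 0.4681 -0.3577  0.202 ] xyz [1.1, -19.1, 1.2] rot [-0.003, 0.003, 0.001] deg 0.2
gp [ 0.4469 -0.3532  0.1709] xyz [2.1, -18.9, 38.7] rot [-0.003, -0.207, 0.001] deg 11.9
gp [ 0.4258 -0.3487  0.1683] xyz [17.3, -18.9, 51.0] rot [-0.003, -0.416, 0.001] deg 23.9
```

```bash
python3 -m handwheel '[{"xyz":[2,-19,20],"delta_rot":[0,-0.05,0],"hand":1},{"xyz":[2,-19,38],"delta_rot":[0,-0.15,0],"hand":1},{"xyz":[12,-19,47],"delta_rot":[0,-0.3,0],"hand":1},{"xyz":[17,-19,51],"delta_rot":[0,-0.42,0],"hand":1},{"xyz":[17,-9,51],"delta_rot":[0,-0.42,0],"hand":1}]' >/dev/null
for i in 1 2; do python3 -m handwheel '[{"xyz":[0,-20,0],"delta_rot":[0,0,0],"hand":1},{"xyz":[0,0,0],"delta_rot":[0,0,0],"hand":1},{"xyz":[0,-20,0],"delta_rot":[0,0,0],"hand":1},{"xyz":[0,0,0],"delta_rot":[0,0,0],"hand":1},{"xyz":[0,0,0],"delta_rot":[0,0,0],"hand":1}]' >/dev/null; done
python3 st.py;python3 - <<'E'
from h import *
a=cap('top');b=cap('scene')
s=lambda im,x,y,w=130,h=130:cv2.resize(im[y:y+h,x:x+w],(w*3,h*3),interpolation=cv2.INTER_CUBIC)
cv2.imwrite('pics/m1.png',cv2.hconcat([s(a,330,160),s(b,110,230)])[:,:,::-1])
E
```

```text
t 7.03 gp [ 0.427  -0.3356  0.169 ] xyaw 168.2 z [-0.102  0.02  -0.995] x [-0.974  0.204  0.104] j [-48.0, 31.5, 94.2, -4.2, 59.1, -123.9] F [-0.2  0.3 -4.7] op 0.133 gf 30.0
```

View pics/m1.png

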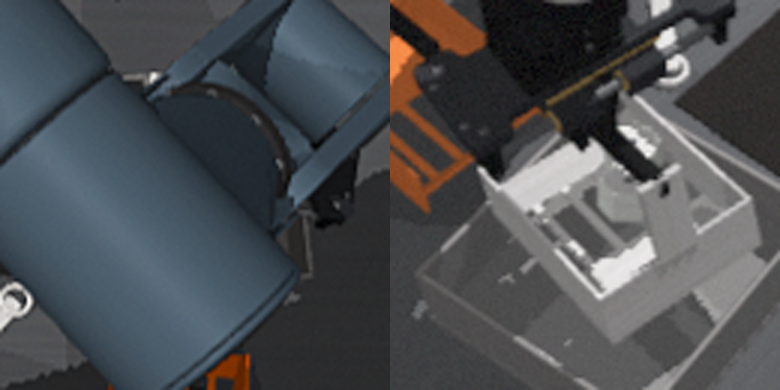

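```bash
python3 -m handwheel '[{"xyz":[-15,-10,0],"delta_rot":[0,-0.07,0],"hand":1},{"xyz":[10,-20,0],"delta_rot":[0,-0.07,0],"hand":1},{"xyz":[-15,0,0],"delta_rot":[0,-0.07,0],"hand":1},{"xyz":[10,-20,0],"delta_rot":[0,-0.07,0],"hand":1},{"xyz":[-10,-10,0],"delta_rot":[0,0,0],"hand":1}]' >/dev/null
python3 -m handwheel '[{"xyz":[0,0,0],"delta_rot":[0,0.18,0],"hand":1},{"xyz":[0,-10,0],"delta_rot":[0,0.36,0],"hand":1},{"xyz":[0,10,0],"delta_rot":[0,0.54,0],"hand":1},{"xyz":[0,-10,0],"delta_rot":[0,0.72,0],"hand":1},{"xyz":[0,10,0],"delta_rot":[0,0.76,0],"hand":1}]' >/dev/null
python3 st.py
python3 -m handwheel '[{"xyz":[0,-10,0],"delta_rot":[0,0,0],"hand":1},{"xyz":[0,10,0],"delta_rot":[0,0,0],"hand":1},{"xyz":[0,-10,0],"delta_rot":[0,-0.18,0],"hand":1},{"xyz":[0,10,0],"delta_rot":[0,-0.36,0],"hand":1},{"xyz":[0,-10,0],"delta_rot":[0,-0.5,0],"hand":1}]' >/dev/null
python3 -m handwheel '[{"xyz":[0,20,0],"delta_rot":[0,-0.18,0],"hand":1},{"xyz":[0,0,0],"delta_rot":[0,-0.33,0],"hand":1},{"xyz":[0,20,0],"delta_rot":[0,-0.33,0],"hand":1},{"xyz":[0,0,0],"delta_rot":[0,-0.33,0],"hand":1},{"xyz":[0,10,0],"delta_rot":[0,-0.33,0],"hand":1}]' >/dev/null
python3 -m handwheel '[{"xyz":[0,-20,0],"delta_rot":[0,0,0],"hand":1},{"xyz":[0,0,0],"delta_rot":[0,0,0],"hand":1},{"xyz":[0,-20,0],"delta_rot":[0,0,0],"hand":1},{"xyz":[0,0,0],"delta_rot":[0,0,0],"hand":1},{"xyz":[0,0,0],"delta_rot":[0,0,0],"hand":1}]' >/dev/null
python3 st.py
python3 - <<'E'
from h import *
bask([.456,-.22,.16],[.0,0,0],168.0,0)
E
```

```text
t 8.38 gp [ 0.4456 -0.343   0.1603] xyaw 167.8 z [-0.743  0.154 -0.652] x [-0.637  0.137  0.759] j [-38.8, 52.3, 66.1, -21.1, 106.5, -114.4] F [ 0.4 -0.3 -5. ] op 0.139 gf 30.0
t 10.25 gp [ 0.4361 -0.3354  0.1677] xyaw 168.3 z [-0.035  0.008 -0.999] x [-0.978  0.203  0.035] j [-48.6, 30.9, 95.7, -1.4, 55.1, -126.0] F [-0.4 -0.  -4. ] op 0.132 gf 30.0
gp [ 0.456 -0.22   0.262] xyz [12.5, 117.1, -95.3] rot [-0.001, 0.488, 0.005] deg 28.0
```

```bash
python3 -m handwheel '[{"xyz":[2,0,-30],"delta_rot":[0,0.12,0],"hand":1},{"xyz":[4,0,-60],"delta_rot":[0,0.24,0],"hand":1},{"xyz":[6,0,-90],"delta_rot":[0,0.36,0],"hand":1},{"xyz":[8,0,-120],"delta_rot":[0,0.45,0],"hand":1},{"xyz":[8,0,-140],"delta_rot":[0,0.45,0],"hand":1}]' >/dev/null
python3 st.py
python3 - <<'E'
from h import *
b=cap('scene','s2.png');a=cap('top','t2.png')
s=lambda im,x,y,w=200,h=200:cv2.resize(im[y:y+h,x:x+w],(w*3,h*3),interpolation=cv2.INTER_CUBIC)
cv2.imwrite('pics/m2.png',s(b,100,190)[:,:,::-1])
E
```

```text
t 10.88 gp [ 0.4394 -0.3385  0.3071] xyaw 168.2 z [-0.453  0.092 -0.887] x [-0.868  0.182  0.463] j [-42.1, 32.6, 72.0, -13.8, 99.4, -119.7] F [-0.1  0.2 -5.9] op 0.132 gf 30.0
```

View pics/m2.png

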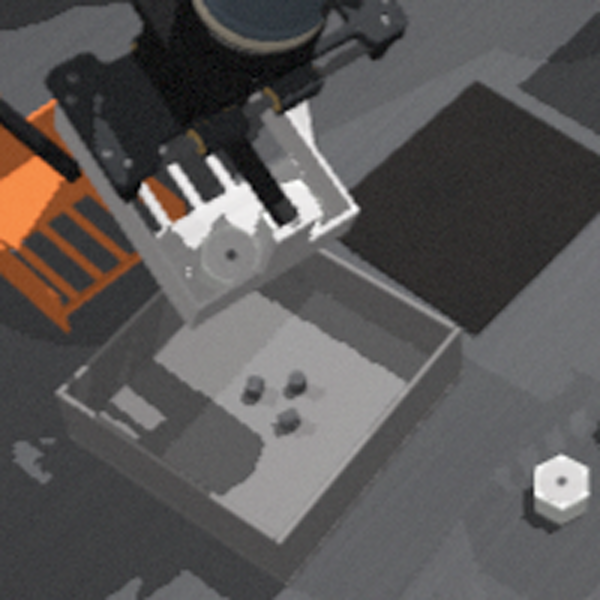

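Run:
```python
import cv2,numpy as np
g=lambda f:cv2.imread('pics/'+f)
s=lambda im,x,y,w,h,k=6:cv2.resize(im[y:y+h,x:x+w],(400,400),interpolation=cv2.INTER_CUBIC)
gam=lambda im:(255*(im/255.)**.5).astype('u1')
cv2.imwrite('pics/m3.png',cv2.hconcat([gam(s(g('t0.png'),285,180,55,55)),gam(s(g('s2.png'),110,235,150,150))]))
```

```text
(no output)
```

View pics/m3.png

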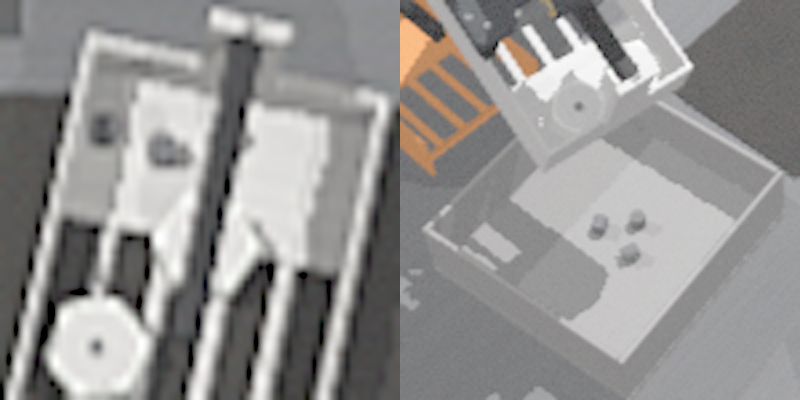

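```bash
python3 -m handwheel '[{"xyz":[-12,0,35],"delta_rot":[0,-0.1,0],"hand":1},{"xyz":[-25,10,70],"delta_rot":[0,-0.2,0],"hand":1},{"xyz":[-40,0,110],"delta_rot":[0,-0.35,0],"hand":1},{"xyz":[-40,15,115],"delta_rot":[0,-0.47,0],"hand":1},{"xyz":[-40,-5,115],"delta_rot":[0,-0.47,0],"hand":1}]' >/dev/null
python3 st.py
python3 -m handwheel '[{"xyz":[0,20,0],"delta_rot":[0,0,0],"hand":1},{"xyz":[0,0,0],"delta_rot":[0,0,0],"hand":1},{"xyz":[0,20,0],"delta_rot":[0,0,0],"hand":1},{"xyz":[12,0,0],"delta_rot":[0,0,0],"hand":1},{"xyz":[-12,10,0],"delta_rot":[0,0,0],"hand":1}]' >/dev/null
python3 -m handwheel '[{"xyz":[0,-10,0],"delta_rot":[0,0.18,0],"hand":1},{"xyz":[0,10,0],"delta_rot":[0,0.36,0],"hand":1},{"xyz":[0,-10,0],"delta_rot":[0,0.54,0],"hand":1},{"xyz":[0,10,0],"delta_rot":[0,0.72,0],"hand":1},{"xyz":[0,-10,0],"delta_rot":[0,0.85,0],"hand":1}]' >/dev/null
python3 -m handwheel '[{"xyz":[0,10,0],"delta_rot":[0,0,0],"hand":1},{"xyz":[0,-10,0],"delta_rot":[0,0,0],"hand":1},{"xyz":[0,10,0],"delta_rot":[0,-0.18,0],"hand":1},{"xyz":[0,-10,0],"delta_rot":[0,-0.36,0],"hand":1},{"xyz":[0,10,0],"delta_rot":[0,-0.5,0],"hand":1}]' >/dev/null
python3 -m handwheel '[{"xyz":[0,-20,0],"delta_rot":[0,-0.18,0],"hand":1},{"xyz":[0,0,0],"delta_rot":[0,-0.36,0],"hand":1},{"xyz":[0,-20,0],"delta_rot":[0,-0.36,0],"hand":1},{"xyz":[0,0,0],"delta_rot":[0,-0.36,0],"hand":1},{"xyz":[0,-20,0],"delta_rot":[0,-0.36,0],"hand":1}]' >/dev/null
python3 -m handwheel '[{"xyz":[0,20,0],"delta_rot":[0,0,0],"hand":1},{"xyz":[0,0,0],"delta_rot":[0,0,0],"hand":1},{"xyz":[0,20,0],"delta_rot":[0,0,0],"hand":1},{"xyz":[12,0,0],"delta_rot":[0,0,0],"hand":1},{"xyz":[-12,10,0],"delta_rot":[0,0,0],"hand":1}]' >/dev/null
python3 st.py
python3 - <<'E'
from h import *
cap('scene','a0.png')
bask([.4485,-.3535,.18],[.02,0,0],110,20)
E
```

```text
t 11.6 gp [ 0.41   -0.3334  0.1859] xyaw 168.2 z [-0.02  0.01 -1.  ] x [-0.979  0.205  0.021] j [-51.0, 27.7, 98.3, -0.6, 55.1, -128.8] F [-0.6 -1.3 -5.5] op 0.141 gf 30.0
t 14.72 gp [ 0.4361 -0.3448  0.1878] xyaw 168.0 z [-0.005 -0.002 -1.   ] x [-0.978  0.208  0.005] j [-49.7, 29.0, 95.1, -0.3, 56.0, -127.5] F [ 1.4  0.3 -5. ] op 0.135 gf 30.0
gp [ 0.443  -0.3384  0.2827] xyz [0.3, 7.7, -94.6] rot [-0.089, 0.163, 1.01] deg 58.8
```

```bash
python3 -m handwheel '[{"xyz":[0,4,-40],"delta_rot":[-0.015,0.03,0.18],"hand":1},{"xyz":[0,7,-80],"delta_rot":[-0.03,0.06,0.36],"hand":1},{"xyz":[0,7,-94],"delta_rot":[-0.05,0.09,0.54],"hand":1},{"xyz":[0,7,-94],"delta_rot":[-0.07,0.12,0.72],"hand":1},{"xyz":[0,7,-94],"delta_rot":[-0.08,0.14,0.9],"hand":1}]' >/dev/null
python3 st.py
python3 - <<'E'
from h import *
cap('scene','a1.png')
bask([.4485,-.3535,.18],[.02,0,0],70,10)
E
```

```text
t 15.4 gp [ 0.4407 -0.3387  0.2821] xyaw 116.2 z [-0.061  0.141 -0.988] x [-0.436  0.887  0.153] j [-50.4, 25.6, 84.1, 2.5, 78.8, -77.2] F [-0.3 -0.3 -4.1] op 0.133 gf 30.0
gp [ 0.4478 -0.3554  0.2839] xyz [-16.4, 2.1, -5.3] rot [-0.194, 0.181, 0.778] deg 47.1
```

```bash
python3 -m handwheel '[{"xyz":[-3,0,-1],"delta_rot":[-0.04,0.036,0.155],"hand":1},{"xyz":[-6,1,-2],"delta_rot":[-0.08,0.072,0.31],"hand":1},{"xyz":[-10,2,-3],"delta_rot":[-0.12,0.11,0.467],"hand":1},{"xyz":[-16,2,-5],"delta_rot":[-0.16,0.145,0.622],"hand":1},{"xyz":[-16,2,-5],"delta_rot":[-0.194,0.181,0.778],"hand":1}]' >/dev/null
python3 st.py
python3 - <<'E'
from h import *
cap('scene','a2.png')
s=lambda f:cv2.resize(cv2.imread('pics/'+f)[190:390,100:300][0:200],(400,400),interpolation=cv2.INTER_CUBIC)
f=lambda im:(255*(im/255.)**.7).astype('u1')
cv2.imwrite('pics/m4.png',f(cv2.hconcat([s('a1.png'),s('a2.png')])))
bask([.4485,-.3535,.18],[.02,0,0],20,0)
E
```

```text
t 16.07 gp [ 0.4477 -0.3555  0.2836] xyaw 70.4 z [ 0.116  0.321 -0.94 ] x [0.315 0.886 0.341] j [-57.7, 27.5, 82.8, 15.8, 82.5, -41.9] F [ 0.1 -0.3 -4.7] op 0.131 gf 30.0
gp [ 0.4297 -0.3603  0.282 ] xyz [-10.2, -10.2, -3.3] rot [-0.371, 0.163, 0.794] deg 51.1
```

View pics/m4.png

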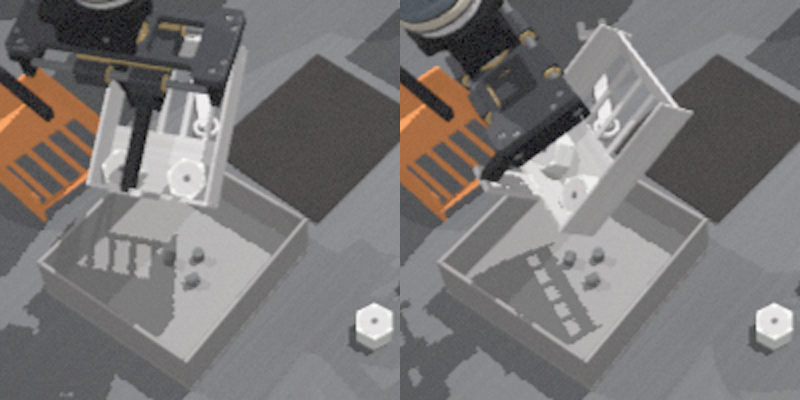

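Run:
```python
from h import *
s=bot.read_state();R=np.array(s['tcp_rot']);gp=s['position']-.011*R[:,2]
Y=R[:,1]
im=cv2.imread('pics/a2.png')
im=cv2.resize(im[190:320,130:270],None,fx=5,fy=5,interpolation=cv2.INTER_CUBIC)
for lean,col in((30,(0,0,255)),(20,(0,255,0)),(40,(255,0,0))):
    l=np.radians(lean);x=R[:,0];z=-R[:,2]
    bx=np.cos(l)*x-np.sin(l)*z; bz=np.cos(l)*z+np.sin(l)*x
    bx=np.cos(l)*R[:,0]+np.sin(l)*R[:,2]; bz=np.cross(bx,np.cross(-R[:,2],R[:,0])); 
    by=np.cross(bz,bx);B=np.c_[bx,by,bz]
    print(lean,'bx',bx.round(2),'bz',bz.round(2))
    q=[proj('scene',gp+B@(np.array(c)-[0,0,.102])) for c in [(-.08,.06,.045),(.058,.06,.045),(.077,.06,.021),(.077,-.06,.021),(.058,-.06,.045),(-.08,-.06,.045)]]
    q=((np.array(q)-[130,190]+.5)*5).astype('i4');cv2.polylines(im,[q],True,col,1)
cv2.imwrite('pics/m5.png',im)
```

```text
30 bx [ 0.33  0.93 -0.17] bz [0.06 0.16 0.98]
20 bx [0.34 0.94 0.  ] bz [-0. -0.  1.]
40 bx [ 0.32  0.88 -0.34] bz [0.12 0.32 0.94]
```

View pics/m5.png

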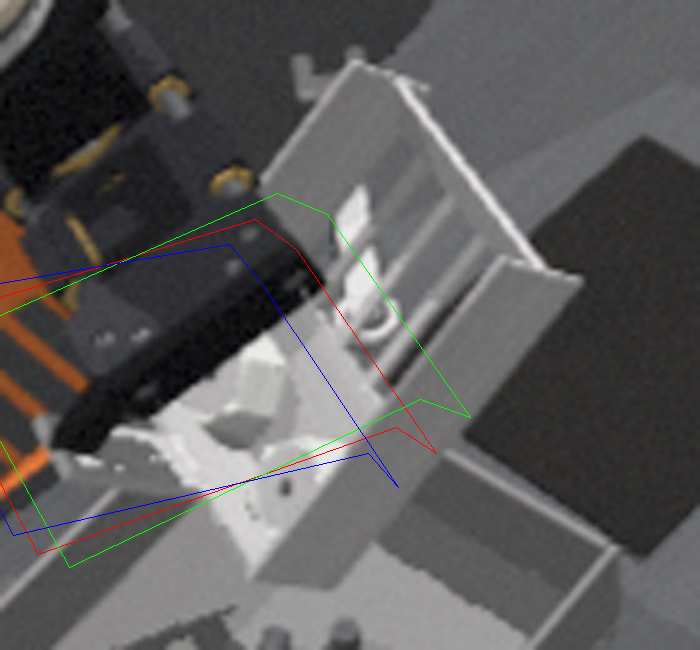

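```bash
cat >> h.py <<'E'
from scipy.optimize import least_squares
def fitb(obs,cam='scene',full=False):
    "obs: list of (local xyz, px) ; finds lean (deg) and slide along bar s of basket in hand"
    s=bot.read_state();R=np.array(s['tcp_rot']);gp=s['position']-.011*R[:,2]
    def f(p,ret=False):
        l=np.radians(p[0]);bx=np.cos(l)*R[:,0]+np.sin(l)*R[:,2];bz=np.cross(bx,np.cross(-R[:,2],R[:,0]));B=np.c_[bx,np.cross(bz,bx),bz]
        if ret: return B
        return np.concatenate([proj(cam,gp+B@(np.array(c)-[p[1],0,.102+(p[2] if full else 0)]))-np.array(u) for c,u in obs])
    q=least_squares(f,[30,0]+([0] if full else []),x_scale=[10,.01]+([.01] if full else []));B=f(q.x,True)
    print('lean,slide',q.x.round(3),'res px',q.fun.round(1),'liptilt deg',np.degrees(np.arcsin(-B[2,0])).round(1));return q.x
E
python3 - <<'E'
from h import *
P=lambda x,y:(130+x/5-.4,190+y/5-.4)
fitb([((.077,-.06,.045),P(505,260)),((.077,.06,.045),P(355,62)),((-.08,-.06,.045),P(255,575)),((.077,-.057,.021),P(543,268)),((.077,.057,.021),P(397,80))])
fitb([((.077,-.06,.045),P(505,260)),((.077,.06,.045),P(355,62)),((-.08,-.06,.045),P(255,575)),((.077,-.057,.021),P(543,268)),((.077,.057,.021),P(397,80))],full=True)
E
```

```text
lean,slide [-1.9104e+01  1.0000e-03] res px [-0.9 -1.9 -1.3 -2.6 -6.4 -2.9 -1.5 -1.2 -1.2 -1.5] liptilt deg -39.1
lean,slide [-2.4146e+01  1.0000e-02  1.3000e-02] res px [-0.   0.4 -0.3 -0.3 -0.  -0.1  0.   0.1  0.4 -0. ] liptilt deg -44.2
```

Run:
```python
from h import *
import h
P=lambda x,y:(110+(x-390)/3-.33,230+y/3-.33)
R=tool(168.2,5.9);gp=np.array([.427,-.3356,.169])
class b:
    @staticmethod
    def read_state(): return dict(tcp_rot=R,position=gp+.011*R[:,2])
real=h.bot;h.bot=b
o=[((-.08,.06,.045),P(600,298)),((-.08,-.06,.045),P(752,200)),((.077,.06,.045),P(482,168)),((-.08,.06,0),P(618,342))]
h.fitb(o);h.fitb(o,full=True)
h.bot=real
# level basket for placing: what rotation about tool y
from h import *
s=real.read_state();R0=np.array(s['tcp_rot'])
print(np.degrees(np.arcsin(R0[2,0])))
```

```text
lean,slide [1.5686e+01 1.1000e-02] res px [-0.   0.7  0.2 -0.9 -0.9  0.9 -1.1  0.9] liptilt deg 9.8
lean,slide [ 1.5376e+01  1.4000e-02 -3.0000e-03] res px [ 0.3  0.5  0.7 -1.1 -0.8  0.3 -0.9  0.7] liptilt deg 9.5
20.0387676984989
```

```bash
cat > kin.py <<'E'
import numpy as np
from scipy.optimize import least_squares
from scipy.spatial.transform import Rotation as Ro
def fk(q,p):
    a0,h,L2,L3,d,off,e=p
    c=np.radians(q)
    R1=Ro.from_euler('z',c[0]);Ry=lambda t:Ro.from_euler('y',t);Rz=lambda t:Ro.from_euler('z',t)
    A=R1*Ry(c[1]);B=A*Ry(c[2]);W=B*Rz(c[3])
    T=W*Ry(c[4])
    pos=R1.apply([a0,off,h])+A.apply([0,0,L2])+B.apply([e,0,L3])+T.apply([0,0,d])
    Rt=(T*Rz(c[5]+np.pi/2)).as_matrix()
    return pos,Rt
D=[([-87.347,30.224,82.088,0,67.689,-10.227],[.139,-.609,.24],[-.0,.002,-1]),
([-62.1,17.4,104.4,0,58.2,-39.0],[.3081,-.3439,.2457],[0,0,-1]),
([-29.8,28.2,96.8,2.1,72.1,-59.1],[.4498,-.1183,.2006],[-.237,.176,-.955]),
([-24.7,34.7,88.5,-6.6,86.2,-100.9],[.4514,-.1211,.2],[-.489,.099,-.866]),
([-24.4,42.4,91.5,-6.6,75.5,-99.2],[.4522,-.1185,.1068],[-.488,.1,-.867]),
([-39.9,41.9,71.6,-13.7,93.2,-115.5],[.4735,-.3393,.2024],[-.488,.1,-.867]),
([-38.8,52.3,66.1,-21.1,106.5,-114.4],[.4456,-.343,.1603],[-.743,.154,-.652]),
([-48.6,30.9,95.7,-1.4,55.1,-126],[.4361,-.3354,.1677],[-.035,.008,-.999]),
([-42.1,32.6,72,-13.8,99.4,-119.7],[.4394,-.3385,.3071],[-.453,.092,-.887]),
([-50.4,25.6,84.1,2.5,78.8,-77.2],[.4407,-.3387,.2821],[-.061,.141,-.988]),
([-57.7,27.5,82.8,15.8,82.5,-41.9],[.4477,-.3555,.2836],[.116,.321,-.94])]
def r(p): return np.concatenate([np.r_[fk(q,p)[0]-g,(fk(q,p)[1][:,2]-z)*.2] for q,g,z in D])
s=least_squares(r,[0,.4,.45,.45,.15,.11,0]);P=s.x
lo=np.array([-176,-43,13,-81,1,-163]);hi=np.array([176,126,139,261,151,163])
def ik(pos,R):
    best=None
    for j4 in(0,60,-60,180):
        for j6 in(-100,0,100):
            f=lambda q:np.r_[fk(q,P)[0]-pos,.2*Ro.from_matrix(fk(q,P)[1].T@R).as_rotvec()]
            o=least_squares(f,np.clip([np.degrees(np.arctan2(pos[1],pos[0]))-12,30,90,j4,70,j6],lo,hi),bounds=(lo,hi),x_scale=30)
            if best is None or o.cost<best.cost-1e-7: best=o
    return best.x.round(0),np.sqrt(2*best.cost).round(4)
if __name__=='__main__':
    print(P.round(3),np.abs(s.fun).max().round(4))
    print([ (np.degrees(np.arctan2(*fk(q,P)[1][[1,0],0]))).round(1) for q,_,_ in D])
    from h import tool
    for psi in(180,150,120,90,45,10,-20):
        for lean in(-30,-60,-75):
            a=np.radians(psi)
            print(psi,lean,*ik(np.array([.48+.0*np.cos(a),.167+.0*np.sin(a),.25]),tool(psi,lean)))
E
python3 kin.py
```

```text
[0.001 0.273 0.589 0.39  0.287 0.111 0.115] 0.0015
[np.float64(12.9), np.float64(66.9), np.float64(117.3), np.float64(168.3), np.float64(168.1), np.float64(168.0), np.float64(167.8), np.float64(168.2), np.float64(168.2), np.float64(116.2), np.float64(70.4)]
180 -30 [  9.  14. 118. -14.  19. -68.] 0.0
180 -60 [ 13.  27. 137. 196.  44.  85.] 0.0
180 -75 [ 20.  39. 139. 204.  71.  88.] 0.0211
150 -30 [ 19.  18. 111. -39.  37. -12.] 0.0
150 -60 [ 31.  29. 122. 261.  50.  56.] 0.0006
150 -75 [ 35.  39. 125. 250.  69.  74.] 0.0
120 -30 [ 23.  23. 101. -36.  57.  13.] 0.0
120 -60 [ 35.  34. 104. -66.  71.  45.] 0.0
120 -75 [ 38.  42. 104. -75.  82.  56.] 0.0
90 -30 [ 22.  28.  92. -29.  74.  33.] 0.0
90 -60 [ 31.  41.  87. -48.  93.  47.] 0.0
90 -75 [ 33.  47.  85. -56. 102.  51.] 0.0
45 -30 [ 15.  33.  81. -15.  92.  63.] 0.0
45 -60 [ 19.  47.  69. -25. 118.  64.] 0.0
45 -75 [ 20.  54.  66. -32. 129.  62.] 0.0
10 -30 [ 7. 34. 80. -1. 96. 88.] 0.0
10 -60 [  8.  48.  67.  -2. 125.  87.] 0.0
10 -75 [  8.  55.  63.  -3. 137.  87.] 0.0
-20 -30 [  1.  32.  84.  10.  92. 109.] 0.0
-20 -60 [ -2.  46.  73.  17. 119. 108.] 0.0
-20 -75 [ -3.  53.  70.  21. 130. 109.] 0.0
```

Run:
```python
from h import *
bask([.45,-.112,.12],[-.01,0,-.013],90,-35,lean=-24)
```

```text
gp [ 0.45   -0.1698  0.2199] xyz [141.5, -60.8, 119.5] rot [0.093, -0.156, -0.334] deg 21.8
```

```bash
python3 -m handwheel '[{"xyz":[40,-15,0],"delta_rot":[0.02,-0.03,-0.07],"hand":1},{"xyz":[80,-30,25],"delta_rot":[0.04,-0.06,-0.14],"hand":1},{"xyz":[120,-45,50],"delta_rot":[0.06,-0.09,-0.21],"hand":1},{"xyz":[155,-60,70],"delta_rot":[0.08,-0.13,-0.28],"hand":1},{"xyz":[160,-61,65],"delta_rot":[0.093,-0.156,-0.334],"hand":1}]' >/dev/null
python3 st.py
python3 - <<'E'
from h import *
im=cap('scene','b1.png')
cv2.imwrite('pics/m6.png',cv2.resize(im[130:330,180:380],(600,600),interpolation=cv2.INTER_CUBIC)[:,:,::-1])
bask([.45,-.112,.05],[-.01,0,-.013],90,-15,lean=-24)
E
```

```text
t 16.75 gp [ 0.4467 -0.1655  0.2771] xyaw 91.0 z [-0.006  0.193 -0.981] x [-0.016  0.981  0.193] j [-39.0, 18.4, 97.6, 8.8, 71.6, -43.4] F [-0.5 -1.6 -4.9] op 0.136 gf 30.0
gp [ 0.45   -0.1321  0.1637] xyz [9.3, 1.9, 119.0] rot [0.001, -0.347, 0.018] deg 19.9
```

View pics/m6.png

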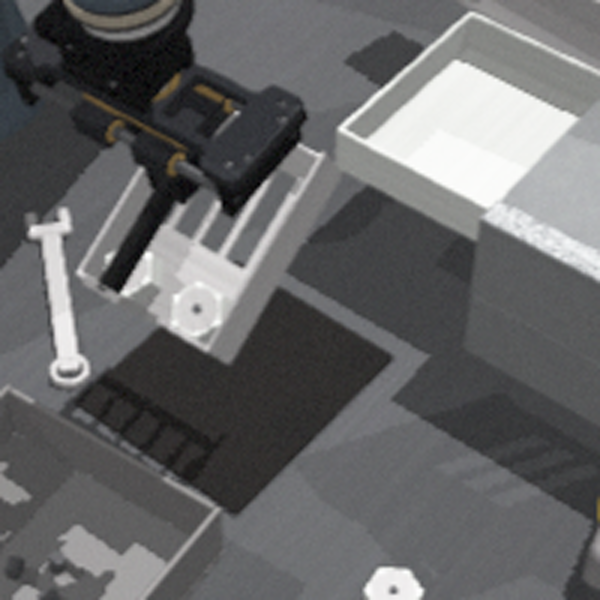

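Run:
```python
from h import *
P=lambda x,y:(180+x/3-.33,130+y/3-.33)
o=[((.077,-.06,.045),P(300,149)),((-.08,-.06,.045),P(208,352)),((-.08,.06,.045),P(80,274)),((.077,.06,.045),P(137,148))]
fitb(o);q=fitb(o,full=True)
for t in(-15,0): bask([.45,-.112,.03 if t else .012],[-q[1],0,-q[2]],90,t,lean=q[0])
```

```text
lean,slide [-41.68    0.049] res px [ -0.7   6.8   2.1   7.2   1.7   7.4   8.1 -16.7] liptilt deg -52.5
lean,slide [-4.8141e+01  5.2000e-02 -1.5000e-02] res px [ -4.7   6.2   2.3   6.3   1.8   6.5   3.6 -17.6] liptilt deg -59.0
gp [ 0.45   -0.0843  0.1272] xyz [45.5, 2.6, 161.4] rot [0.005, -0.768, 0.017] deg 44.0
gp [ 0.45   -0.06    0.0987] xyz [62.1, 2.9, 191.7] rot [0.007, -1.03, 0.017] deg 59.0
```

Run:
```python
from h import *
P=lambda x,y:(180+x/3-.33,130+y/3-.33)
o=[((.077,-.06,.045),P(300,149)),((-.08,-.06,.045),P(208,350)),((-.08,.06,.045),P(80,274)),((.077,-.057,.021),P(324,155)),((-.08,-.06,0),P(232,360))]
fitb(o);q=fitb(o,full=True)
for t in(-15,0): bask([.45,-.112,.03 if t else .012],[-q[1],0,-q[2]],90,t,lean=q[0])
im=cap('scene')
cv2.imwrite('pics/m7.png',cv2.resize(im[170:260,195:295],(800,720),interpolation=cv2.INTER_CUBIC)[:,:,::-1])
```

```text
lean,slide [-3.0975e+01  2.3000e-02] res px [ 4.1  0.3  0.1  1.5 -1.   0.8 -0.7 -0.2  1.4 -0.4] liptilt deg -41.8
lean,slide [-3.2263e+01  2.4000e-02 -5.0000e-03] res px [ 3.  -0.2 -0.4  1.5 -1.5  0.7 -1.7 -0.9  1.1 -0.8] liptilt deg -43.1
gp [ 0.45   -0.1142  0.1303] xyz [19.1, 2.1, 154.5] rot [0.002, -0.491, 0.018] deg 28.1
gp [ 0.45   -0.0882  0.1095] xyz [38.4, 2.5, 178.2] rot [0.005, -0.753, 0.017] deg 43.1
```

View pics/m7.png

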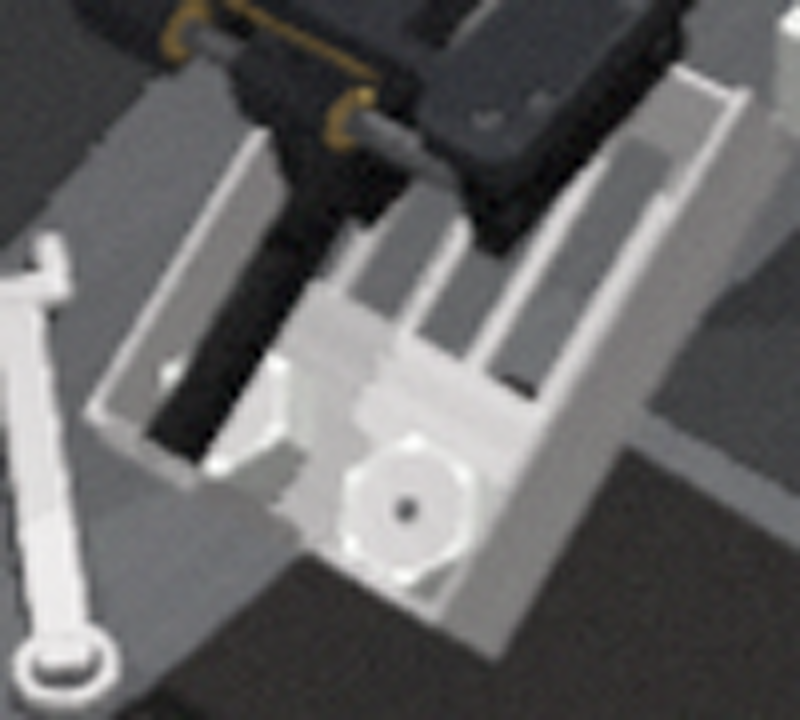

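Run:
```python
from h import *
P=lambda x,y:(195+x/8-.44,170+y/8-.44)
o=[((.077,-.06,.045),P(745,93)),((-.08,-.06,.045),P(435,615)),((-.08,.06,.045),P(90,415)),((-.08,-.06,0),P(497,658))]
fitb(o);q=fitb(o,full=True)
for t,z in((-15,.03),(-3,.012)): bask([.45,-.112,z],[-q[1],0,-q[2]],90,t,lean=q[0])
```

```text
lean,slide [-2.6679e+01  1.6000e-02] res px [-2.7 -1.5 -1.   0.7 -1.8 -0.6 -0.1 -1.7] liptilt deg -37.5
lean,slide [-2.2519e+01  1.0000e-02  1.2000e-02] res px [ 0.2  0.3  0.1  0.7 -0.5 -0.5  0.2 -0.4] liptilt deg -33.3
gp [ 0.45   -0.1318  0.1423] xyz [7.7, 0.4, 140.5] rot [0.003, -0.32, 0.013] deg 18.3
gp [ 0.45   -0.108   0.1259] xyz [25.9, 0.7, 160.1] rot [0.004, -0.529, 0.013] deg 30.3
```

```bash
python3 -m handwheel '[{"xyz":[2,0,35],"delta_rot":[0,-0.08,0],"hand":1},{"xyz":[4,0,70],"delta_rot":[0,-0.16,0],"hand":1},{"xyz":[7,0,100],"delta_rot":[0,-0.24,0.01],"hand":1},{"xyz":[8,0,125],"delta_rot":[0,-0.32,0.01],"hand":1},{"xyz":[8,0,140],"delta_rot":[0,-0.32,0.01],"hand":1}]' >/dev/null
python3 -m handwheel '[{"xyz":[6,0,2],"delta_rot":[0,-0.05,0],"hand":1},{"xyz":[12,0,5],"delta_rot":[0,-0.1,0],"hand":1},{"xyz":[20,0,8],"delta_rot":[0,-0.15,0],"hand":1},{"xyz":[24,0,11],"delta_rot":[0,-0.21,0],"hand":1},{"xyz":[24,0,13],"delta_rot":[0,-0.21,0],"hand":1}]'|grep force
python3 st.py
python3 - <<'E'
from h import *
im=cap('scene')
cv2.imwrite('pics/m8.png',cv2.resize(im[160:290,190:350],(800,650),interpolation=cv2.INTER_CUBIC)[:,:,::-1])
E
```

```text
force: [0.1, -0.8, -4.7]
grasp_force: 30.0
t 18.1 gp [ 0.4497 -0.1077  0.125 ] xyaw 89.9 z [ 0.    -0.331 -0.943] x [ 0.002  0.943 -0.331] j [-15.9, 30.7, 113.6, -33.8, 35.0, 12.0] F [ 0.1 -0.8 -4.7] op 0.132 gf 30.0
```

View pics/m8.png

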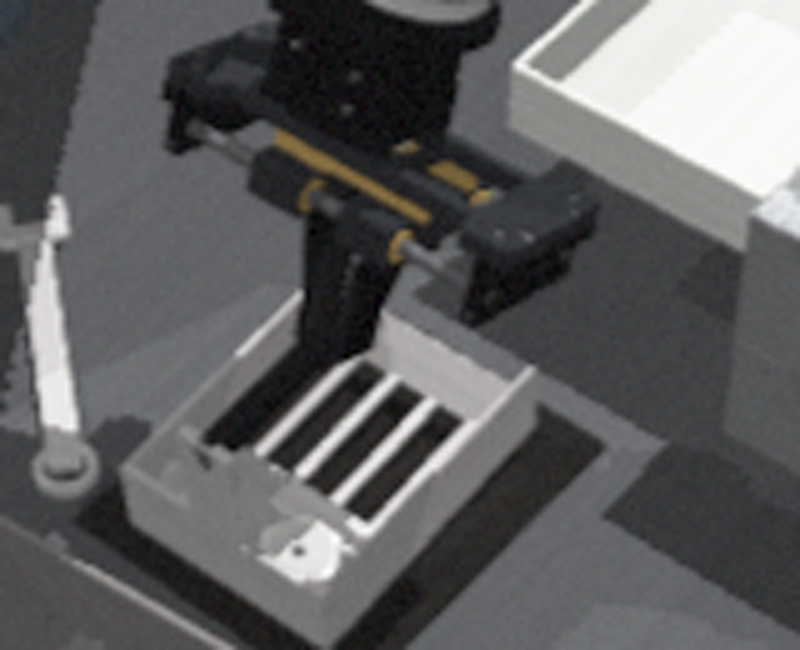

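```bash
python3 -m handwheel '[{"xyz":[1.5,0,4],"delta_rot":[0,0,0],"hand":1},{"xyz":[2.5,0,7],"delta_rot":[0,0,0],"hand":1},{"xyz":[3.5,0,10],"delta_rot":[0,0,0],"hand":1},{"xyz":[4,0,12],"delta_rot":[0,0,0],"hand":1},{"xyz":[4,0,12],"delta_rot":[0,0,0],"hand":1}]'|grep force
python3 -m handwheel '[{"xyz":[0.5,0,1],"delta_rot":[0,0,0],"hand":1},{"xyz":[1,0,2],"delta_rot":[0,0,0],"hand":1},{"xyz":[1,0,2],"delta_rot":[0,0,0],"hand":0.5},{"xyz":[1,0,2],"delta_rot":[0,0,0],"hand":0.3},{"xyz":[1,0,2],"delta_rot":[0,0,0],"hand":0}]'|grep force
python3 st.py
```

```text
force: [-0.9, 11.1, 17.0]
grasp_force: 30.0
force: [0.7, 0.2, -0.5]
grasp_force: 0.0
t 19.4 gp [ 0.449  -0.1083  0.1105] xyaw 89.8 z [-0.    -0.332 -0.943] x [ 0.004  0.943 -0.332] j [-16.0, 32.4, 114.2, -35.8, 33.1, 14.5] F [ 0.7  0.2 -0.5] op 0.386 gf 0.0
```

```bash
python3 -m handwheel '[{"xyz":[0,0,-15],"delta_rot":[0,0,0],"hand":-1},{"xyz":[0,0,-50],"delta_rot":[0,0.1,0],"hand":-1},{"xyz":[0,0,-100],"delta_rot":[0,0.2,0],"hand":-1},{"xyz":[0,0,-140],"delta_rot":[0,0.33,0],"hand":-1},{"xyz":[0,0,-140],"delta_rot":[0,0.33,0],"hand":-1}]' >/dev/null
python3 st.py; python3 -c "
from h import *
go([.15,-.45,.26],tool(60,0))"
```

```text
t 20.02 gp [ 0.4511 -0.0661  0.2468] xyaw 89.7 z [ 0.009 -0.011 -1.   ] x [ 0.005  1.    -0.011] j [-22.2, 16.6, 105.5, -0.5, 57.2, -21.7] F [ 0.3 -0.4 -0.3] op 0.941 gf 0.0
xyz [-385.3, -299.3, -11.7] rot [0.012, 0.008, 0.519] deg 29.8
```

```bash
python3 -m handwheel '[{"xyz":[-50,-10,-20],"delta_rot":[0,0,0.1],"hand":-1},{"xyz":[-110,-60,-20],"delta_rot":[0,0,0.2],"hand":-1},{"xyz":[-170,-120,-20],"delta_rot":[0,0,0.3],"hand":-1},{"xyz":[-230,-180,-20],"delta_rot":[0,0,0.4],"hand":-1},{"xyz":[-290,-230,-20],"delta_rot":[0,0,0.5],"hand":-1}]' >/dev/null
python3 st.py
python3 - <<'E'
from h import *
b=cap('scene','s3.png');a=cap('top','t3.png')
cv2.imwrite('pics/m9.png',cv2.hconcat([cv2.resize(a[160:270,265:365],(364,400),interpolation=cv2.INTER_CUBIC),cv2.resize(b[190:290,190:300],(436,400),interpolation=cv2.INTER_CUBIC)])[:,:,::-1])
E
```

```text
t 20.65 gp [ 0.2668 -0.2976  0.2643] xyaw 61.0 z [-0.001 -0.007 -1.   ] x [ 0.484  0.875 -0.006] j [-64.1, 10.6, 110.9, -0.2, 58.2, -35.0] F [ 0.9 -0.6  0.1] op 0.998 gf 0.0
```

View pics/m9.png

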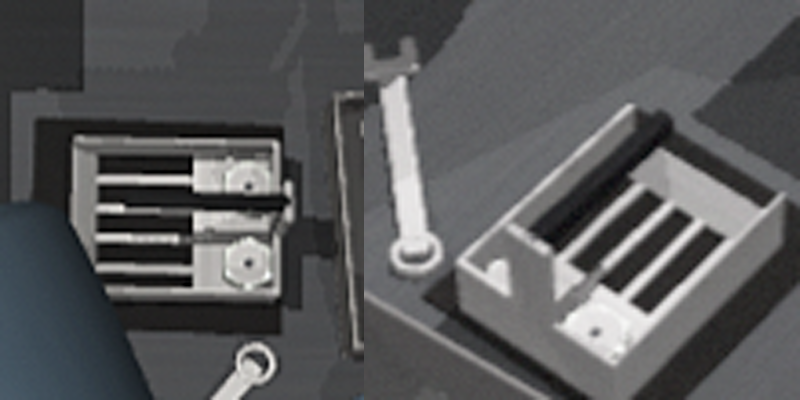

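Run:
```python
from h import *
c=lambda x,y,z:onz('top',(265+x/3.64-.36,160+y/3.636-.36),z)[:2]
for l,p in dict(fl=c(73,137,.049),bl=c(279,140,.049),br=c(281,298,.049),barback=c(291,200,.106),barmid=c(200,201,.114),lipl=c(75,145,.025)).items(): print(l,p.round(4))
s=cv2.imread('pics/s3.png')
C=lambda x,y:(190+(x-364)/3.964-.37,190+y/4-.37)
print('scene br top',onz('scene',C(618,362),.049).round(4),'fr top',onz('scene',C(785,195),.049).round(4),'bl',onz('scene',C(460,262),.049).round(4), 'bar front',onz('scene',C(655,115),.114).round(4))
```

```text
fl [ 0.51   -0.0431]
bl [ 0.5099 -0.2034]
br [ 0.3859 -0.2038]
barback [ 0.4514 -0.205 ]
barmid [ 0.4482 -0.1369]
lipl [ 0.509 -0.045]
scene br top [ 0.5111 -0.1957  0.049 ] fr top [ 0.5125 -0.0396  0.049 ] bl [ 0.3938 -0.1975  0.049 ] bar front [ 0.4487 -0.0839  0.114 ]
```

```bash
python3 -c "
from h import *
go([.450,-.183,.19],tool(90,0))"
```

```text
xyz [195.3, 102.3, 73.2] rot [0.002, 0.011, -0.513] deg 29.4
```

```bash
python3 -m handwheel '[{"xyz":[50,26,18],"delta_rot":[0,0,-0.13],"hand":-1},{"xyz":[100,52,37],"delta_rot":[0,0,-0.26],"hand":-1},{"xyz":[150,78,55],"delta_rot":[0,0,-0.39],"hand":-1},{"xyz":[195,102,73],"delta_rot":[0.002,0.011,-0.513],"hand":-1},{"xyz":[195,102,73],"delta_rot":[0.002,0.011,-0.513],"hand":-1}]' >/dev/null
python3 st.py; python3 -c "
from h import *
go([.450,-.183,.103],tool(90,0))"
```

```text
t 21.38 gp [ 0.4533 -0.1731  0.1891] xyaw 91.0 z [-0.002  0.005 -1.   ] x [-0.017  1.     0.005] j [-34.2, 24.2, 104.8, 0.2, 51.2, -35.3] F [ 0.2 -0.4  0.5] op 0.998 gf 0.0
xyz [-10.4, -3.3, 86.0] rot [-0.002, -0.005, 0.017] deg 1.0
```

```bash
python3 -m handwheel '[{"xyz":[-10,-3,20],"delta_rot":[0,0,0.017],"hand":-1},{"xyz":[-10,-3,50],"delta_rot":[0,0,0.017],"hand":-1},{"xyz":[-10,-3,76],"delta_rot":[0,0,0.017],"hand":-1},{"xyz":[-10,-3,86],"delta_rot":[0,0,0.017],"hand":0},{"xyz":[-10,-3,86],"delta_rot":[0,0,0.017],"hand":1}]' |grep force
for i in 1 2; do python3 -m handwheel '[{"xyz":[0,0,0],"delta_rot":[0,0,0],"hand":1},{"xyz":[0,0,0],"delta_rot":[0,0,0],"hand":1},{"xyz":[0,0,0],"delta_rot":[0,0,0],"hand":1},{"xyz":[0,0,0],"delta_rot":[0,0,0],"hand":1},{"xyz":[0,0,0],"delta_rot":[0,0,0],"hand":1}]' |grep force; done
python3 st.py; python3 -m handwheel '[{"xyz":[0,0,-12],"delta_rot":[0,0,0],"hand":1},{"xyz":[0,0,-24],"delta_rot":[0,0,0],"hand":1},{"xyz":[0,0,-40],"delta_rot":[0,0,0],"hand":1},{"xyz":[0,0,-60],"delta_rot":[0,0,0],"hand":1},{"xyz":[0,0,-70],"delta_rot":[0,0,0],"hand":1}]' |grep force
python3 st.py
python3 - <<'E'
from h import *
b=cap('scene','s4.png')
cv2.imwrite('pics/m10.png',cv2.resize(b[140:290,190:350],(800,750)[:2] if 0 else (640,600),interpolation=cv2.INTER_CUBIC)[:,:,::-1])
E
```

```text
force: [-0.4, 0.8, 1.1]
grasp_force: 0.0
force: [1.0, -0.5, -0.3]
grasp_force: 0.0
force: [0.9, 1.7, -2.0]
grasp_force: 30.5
t 23.25 gp [ 0.4492 -0.1865  0.1051] xyaw 89.6 z [ 0.001  0.003 -1.   ] x [0.007 1.    0.003] j [-35.8, 32.8, 108.6, 0.3, 38.7, -35.6] F [ 0.9  1.7 -2. ] op 0.133 gf 30.5
force: [0.1, 0.2, -4.4]
grasp_force: 31.5
t 23.88 gp [ 0.4497 -0.1873  0.1768] xyaw 89.6 z [ 0.004  0.001 -1.   ] x [0.007 1.    0.001] j [-35.9, 25.3, 105.5, 0.2, 49.0, -35.6] F [ 0.1  0.2 -4.4] op 0.132 gf 31.5
```

View pics/m10.png

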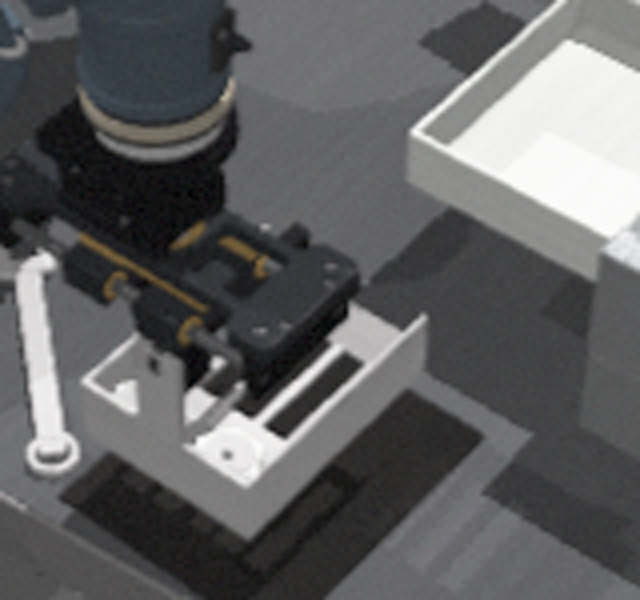

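Run:
```python
from h import *
import kin
lip=[.077+.0675,0,.021+.001]
for t,z in((0,.17),(25,.16),(50,.15),(72,.13)):
    bask([.489,.115,z],lip,90,t,lean=0)
for t,gp in((0,[.489,-.0295,.25]),(72,)*0 or (72,[.489,.147,.29])):
    print(kin.ik(np.array(gp),tool(90,-t)))
```

```text
gp [ 0.489  -0.0295  0.25  ] xyz [158.2, 38.2, -72.4] rot [0.004, -0.0, -0.007] deg 0.5
gp [0.489  0.0178 0.2936] xyz [200.9, 38.1, -117.0] rot [0.003, -0.436, -0.008] deg 25.0
gp [0.489  0.0834 0.3121] xyz [262.7, 37.7, -138.4] rot [0.001, -0.873, -0.009] deg 50.0
gp [0.489  0.1464 0.2921] xyz [323.7, 37.2, -122.1] rot [-0.001, -1.257, -0.009] deg 72.0
(array([-17.,  19., 100.,  -0.,  60., -17.]), np.float64(0.0))
(array([ 31.,  42.,  86., -56., 101.,  46.]), np.float64(0.0))
```

```bash
python3 -m handwheel '[{"xyz":[5,5,-35],"delta_rot":[0,0,0],"hand":1},{"xyz":[40,10,-70],"delta_rot":[0,0,0],"hand":1},{"xyz":[80,20,-74],"delta_rot":[0,0,0],"hand":1},{"xyz":[120,30,-74],"delta_rot":[0,0,0],"hand":1},{"xyz":[158,38,-74],"delta_rot":[0,0,0],"hand":1}]' |grep force
python3 st.py
python3 - <<'E'
from h import *
lip=[.077+.0675,0,.021+.001]
im=cap('scene','s5.png')
for t,z in((12,.165),(25,.16),(50,.15)): bask([.489,.115,z],lip,90,t,lean=0)
# predicted corners for slip check
s=bot.read_state();gp=s['position']-.011*np.array(s['tcp_rot'])[:,2]
for c in((.077,-.06,.045),(-.08,-.06,.045),(-.08,.06,.045)):
    d=np.array(c)-[-.0675,0,.101];print(c,proj('scene',gp+[-d[1],d[0],d[2]]).round(1))
E
```

```text
force: [1.2, -0.4, -4.5]
grasp_force: 31.5
t 24.55 gp [ 0.4879 -0.028   0.2494] xyaw 89.6 z [ 0.001  0.002 -1.   ] x [0.007 1.    0.002] j [-16.5, 19.1, 100.7, 0.2, 60.2, -16.2] F [ 1.2 -0.4 -4.5] op 0.132 gf 31.5
gp [ 0.489  -0.0097  0.2733] xyz [11.6, 0.9, -24.1] rot [0.001, -0.217, -0.006] deg 12.4
gp [0.489  0.0178 0.2936] xyz [36.9, 0.8, -45.0] rot [-0.0, -0.444, -0.006] deg 25.4
gp [0.489  0.0834 0.3121] xyz [98.8, 0.4, -65.9] rot [-0.002, -0.88, -0.006] deg 50.4
(0.077, -0.06, 0.045) [351.2 163.9]
(-0.08, -0.06, 0.045) [312.5 201.5]
(-0.08, 0.06, 0.045) [269.  178.1]
```

```bash
python3 -m handwheel '[{"xyz":[6,0,-12],"delta_rot":[0,-0.1,0],"hand":1},{"xyz":[12,0,-24],"delta_rot":[0,-0.2,0],"hand":1},{"xyz":[20,0,-31],"delta_rot":[0,-0.28,0],"hand":1},{"xyz":[28,0,-38],"delta_rot":[0,-0.36,0],"hand":1},{"xyz":[37,0,-45],"delta_rot":[0,-0.44,0],"hand":1}]' |grep force
python3 -m handwheel '[{"xyz":[0,0,0],"delta_rot":[0,0,0],"hand":1},{"xyz":[0,0,0],"delta_rot":[0,0,0],"hand":1},{"xyz":[0,0,0],"delta_rot":[0,0,0],"hand":1},{"xyz":[0,0,0],"delta_rot":[0,0,0],"hand":1},{"xyz":[0,0,0],"delta_rot":[0,0,0],"hand":1}]' |grep force
python3 st.py
python3 - <<'E'
from h import *
lip=[.077+.0675,0,.021+.001]
cap('scene','s6.png')
for t,z in((37,.155),(50,.15),(62,.14),(72,.13)): bask([.489,.115,z],lip,90,t,lean=0)
E
```

```text
force: [0.0, -0.2, -4.1]
grasp_force: 30.7
force: [0.2, 0.1, -5.5]
grasp_force: 30.8
t 25.85 gp [0.4884 0.0118 0.2937] xyaw 89.5 z [-0.002 -0.424 -0.906] x [ 0.008  0.906 -0.424] j [2.6, 19.3, 97.1, -27.3, 67.5, 14.5] F [ 0.2  0.1 -5.5] op 0.137 gf 30.8
gp [0.489  0.0477 0.3059] xyz [25.1, 0.3, -26.5] rot [-0.003, -0.208, -0.008] deg 11.9
gp [0.489  0.0834 0.3121] xyz [52.3, 0.0, -48.0] rot [-0.004, -0.435, -0.007] deg 24.9
gp [0.489  0.1178 0.3051] xyz [84.5, -0.2, -57.5] rot [-0.004, -0.644, -0.007] deg 36.9
gp [0.489  0.1464 0.2921] xyz [114.5, -0.5, -59.1] rot [-0.005, -0.819, -0.007] deg 46.9
```

```bash
python3 -m handwheel '[{"xyz":[12,0,-13],"delta_rot":[0,-0.1,0],"hand":1},{"xyz":[25,0,-26],"delta_rot":[0,-0.2,0],"hand":1},{"xyz":[34,0,-34],"delta_rot":[0,-0.28,0],"hand":1},{"xyz":[43,0,-41],"delta_rot":[0,-0.36,0],"hand":1},{"xyz":[52,0,-48],"delta_rot":[0,-0.435,0],"hand":1}]' |grep force
python3 -m handwheel '[{"xyz":[0,0,0],"delta_rot":[0,0,0],"hand":1},{"xyz":[0,0,0],"delta_rot":[0,0,0],"hand":1},{"xyz":[0,0,0],"delta_rot":[0,0,0],"hand":1},{"xyz":[0,0,0],"delta_rot":[0,0,0],"hand":1},{"xyz":[0,0,0],"delta_rot":[0,0,0],"hand":1}]' |grep force
python3 st.py
python3 - <<'E'
from h import *
lip=[.077+.0675,0,.021+.001]
im=cap('scene','s7.png')
s=bot.read_state();print('M',np.round(s['moment'],2));R=np.array(s['tcp_rot']);gp=s['position']-.011*R[:,2]
# predicted corner projections (no slip) and local edge strength
B=np.c_[R[:,0],-R[:,1],-R[:,2]]
g=cv2.cvtColor(im,cv2.COLOR_RGB2GRAY)
for c in((.077,-.06,.045),(-.08,-.06,.045),(-.08,.06,.045),(-.08,-.06,0),(.058,-.06,0)):
    u=proj('scene',gp+B@(np.array(c)-[-.0675,0,.101]));print(c,u.round(1))
corners=cv2.goodFeaturesToTrack(g[60:260,260:420],60,.08,6).reshape(-1,2)+[260,60]
print(corners.astype(int).tolist())
for t,z in((62,.14),(73,.13)): bask([.489,.115,z],lip,90,t,lean=0)
E
```

```text
force: [0.2, -0.3, -4.1]
grasp_force: 30.4
force: [0.7, -0.1, -3.5]
grasp_force: 30.2
t 27.15 gp [0.489  0.0831 0.3125] xyaw 89.4 z [-0.005 -0.766 -0.643] x [ 0.007  0.643 -0.766] j [20.6, 28.7, 91.1, -45.9, 85.3, 35.7] F [ 0.7 -0.1 -3.5] op 0.133 gf 30.2
M [ 1.09 -0.15 -0.01]
(0.077, -0.06, 0.045) [353.2 170.3]
(-0.08, -0.06, 0.045) [333.7 153. ]
(-0.08, 0.06, 0.045) [288.5 130.8]
(-0.08, -0.06, 0) [323.4 171.7]
(0.058, -0.06, 0) [341.8 185.2]
[[337, 103], [333, 137], [404, 136], [417, 108], [347, 109], [343, 137], [343, 187], [324, 99], [358, 91], [321, 93], [413, 133], [326, 78], [330, 118], [322, 119], [324, 180], [334, 154], [320, 112], [318, 143], [327, 130], [280, 147], [298, 168], [324, 187], [371, 169], [374, 69], [307, 76], [375, 119], [305, 137], [325, 147], [361, 65], [398, 143], [333, 84], [367, 101], [341, 200], [351, 173], [357, 108], [409, 143], [313, 91], [301, 79], [347, 197], [289, 131], [335, 124], [332, 109], [338, 208], [323, 169], [383, 111], [351, 99], [365, 108], [348, 65], [368, 115], [386, 155]]
gp [0.489  0.1178 0.3051] xyz [25.5, -0.2, -22.1] rot [-0.005, -0.21, -0.006] deg 12.0
gp [0.489  0.1493 0.2916] xyz [54.1, -0.5, -38.1] rot [-0.006, -0.402, -0.005] deg 23.0
```

```bash
python3 -m handwheel '[{"xyz":[10,0,-8],"delta_rot":[0,-0.08,0],"hand":1},{"xyz":[21,0,-16],"delta_rot":[0,-0.16,0],"hand":1},{"xyz":[31,0,-26],"delta_rot":[0,-0.24,0],"hand":1},{"xyz":[42,0,-32],"delta_rot":[0,-0.32,0],"hand":1},{"xyz":[54,0,-38],"delta_rot":[0,-0.402,0],"hand":1}]' |grep force
python3 -m handwheel '[{"xyz":[0,0,0],"delta_rot":[0,0,0],"hand":1},{"xyz":[0,0,0],"delta_rot":[0,0,0],"hand":1},{"xyz":[0,0,0],"delta_rot":[0,0,0],"hand":1},{"xyz":[0,0,0],"delta_rot":[0,0,0],"hand":1},{"xyz":[0,0,0],"delta_rot":[0,0,0],"hand":1}]' |grep force
python3 st.py
cat > cor.py <<'E'
from h import *
import sys
im=cap('scene',sys.argv[1]);s=bot.read_state();print('M',np.round(s['moment'],2));R=np.array(s['tcp_rot']);gp=s['position']-.011*R[:,2]
B=np.c_[R[:,0],-R[:,1],-R[:,2]];g=cv2.cvtColor(im,cv2.COLOR_RGB2GRAY)
k=cv2.goodFeaturesToTrack(g,300,.03,4).reshape(-1,2)
for c in((.077,-.06,.045),(-.08,-.06,.045),(-.08,.06,.045),(-.08,-.06,0),(.058,-.06,0)):
    u=proj('scene',gp+B@(np.array(c)-[-.0675,0,.101]));print(u.round(1),(k[np.argmin(np.linalg.norm(k-u,axis=1))]-u).round(1))
E
python3 cor.py s8.png
```

```text
force: [0.2, -0.2, -3.3]
grasp_force: 30.0
force: [0.3, 0.2, -3.3]
grasp_force: 30.0
t 28.45 gp [0.4896 0.1491 0.2919] xyaw 89.1 z [-0.007 -0.956 -0.292] x [ 0.005  0.292 -0.956] j [30.9, 42.8, 85.0, -56.8, 102.3, 46.4] F [ 0.3  0.2 -3.3] op 0.134 gf 30.0
M [ 1.26 -0.09  0.02]
[352.9 178. ] [ 4.1 -1. ]
[349.1 138.6] [-0.1 -0.6]
[304.5 117.6] [ 0.5 -0.6]
[337.6 153.2] [ 0.4 -2.2]
[342.  187.4] [5.  1.6]
```

Run:
```python
from h import *
lip=[.077+.0675,0,.021+.001]
bask([.489,.10,.17],lip,90,45,lean=0);bask([.489,.09,.19],lip,90,30,lean=0)
```

```text
gp [0.489  0.0544 0.3287] xyz [-57.9, 0.3, 78.6] rot [-0.005, 0.489, -0.006] deg 28.0
gp [0.489  0.0049 0.3315] xyz [-72.7, 0.7, 123.4] rot [-0.005, 0.751, -0.007] deg 43.0
```

```bash
python3 -m handwheel '[{"xyz":[-25,0,0],"delta_rot":[0,0.08,0],"hand":1},{"xyz":[-40,0,25],"delta_rot":[0,0.22,0],"hand":1},{"xyz":[-55,0,55],"delta_rot":[0,0.37,0],"hand":1},{"xyz":[-62,0,85],"delta_rot":[0,0.52,0],"hand":1},{"xyz":[-70,0,115],"delta_rot":[0,0.67,0],"hand":1}]' |grep force
python3 st.py; python3 -c "
from h import *
go([.4697,-.08,.29],tool(90,0));go([.4497,-.1865,.16],tool(90,0))"
```

```text
force: [-1.0, 0.4, -2.9]
grasp_force: 30.0
t 29.12 gp [0.4876 0.0138 0.3313] xyaw 89.6 z [-0.003 -0.566 -0.825] x [ 0.006  0.825 -0.566] j [7.5, 19.3, 94.4, -35.5, 74.8, 20.1] F [-1.   0.4 -2.9] op 0.133 gf 30.0
xyz [-47.8, -17.3, 85.2] rot [-0.001, 0.601, -0.007] deg 34.5
xyz [-62.2, -36.8, 252.7] rot [-0.001, 0.601, -0.007] deg 34.5
```

```bash
python3 -m handwheel '[{"xyz":[-12,-4,20],"delta_rot":[0,0.15,0],"hand":1},{"xyz":[-24,-8,42],"delta_rot":[0,0.3,0],"hand":1},{"xyz":[-36,-12,64],"delta_rot":[0,0.45,0],"hand":1},{"xyz":[-48,-17,85],"delta_rot":[0,0.6,0],"hand":1},{"xyz":[-58,-27,130],"delta_rot":[0,0.6,0],"hand":1}]' |grep force
python3 st.py; python3 cor.py s9.png; python3 -c "
from h import *
go([.4497,-.1865,.135],tool(90,0));go([.4497,-.1865,.105],tool(90,0))"
```

```text
force: [0.4, -1.2, -4.1]
grasp_force: 30.6
t 29.75 gp [ 0.4609 -0.1165  0.2598] xyaw 89.5 z [ 0.004 -0.008 -1.   ] x [ 0.009  1.    -0.008] j [-27.5, 17.1, 101.9, -0.3, 60.5, -26.8] F [ 0.4 -1.2 -4.1] op 0.133 gf 30.6
M [-0.68  0.29  0.05]
[317.1 179. ] [-1.1  3. ]
[273.7 218.6] [ 2.3 -0.6]
[230.5 193. ] [2.5 0. ]
[273.4 232.9] [1.6 0.1]
[310.9 197.8] [4.1 0.2]
xyz [-67.4, -5.4, 120.7] rot [-0.007, 0.008, -0.009] deg 0.8
xyz [-67.1, -5.2, 150.7] rot [-0.007, 0.008, -0.009] deg 0.8
```

```bash
python3 -m handwheel '[{"xyz":[-30,-2,25],"delta_rot":[0,0,0],"hand":1},{"xyz":[-60,-5,65],"delta_rot":[0,0,0],"hand":1},{"xyz":[-67,-5,110],"delta_rot":[0,0,0],"hand":1},{"xyz":[-67,-5,135],"delta_rot":[0,0,0],"hand":1},{"xyz":[-67,-5,144],"delta_rot":[0,0,0],"hand":1}]' |grep force
python3 -m handwheel '[{"xyz":[0,0,2],"delta_rot":[0,0,0],"hand":1},{"xyz":[0,0,4],"delta_rot":[0,0,0],"hand":1},{"xyz":[0,0,6],"delta_rot":[0,0,0],"hand":1},{"xyz":[0,0,7],"delta_rot":[0,0,0],"hand":1},{"xyz":[0,0,7],"delta_rot":[0,0,0],"hand":1}]'|grep force
python3 st.py
```

```text
force: [-1.3, -1.3, -0.0]
grasp_force: 30.0
force: [-1.1, -2.6, 0.9]
grasp_force: 30.0
t 31.05 gp [ 0.4561 -0.1811  0.1084] xyaw 89.6 z [ 0.003 -0.006 -1.   ] x [ 0.007  1.    -0.006] j [-34.6, 32.5, 108.1, -0.3, 39.0, -34.0] F [-1.1 -2.6  0.9] op 0.133 gf 30.0
```

```bash
python3 -m handwheel '[{"xyz":[0,0,2],"delta_rot":[0,0,0],"hand":1},{"xyz":[0,0,3],"delta_rot":[0,0,0],"hand":1},{"xyz":[0,0,3],"delta_rot":[0,0,0],"hand":0.5},{"xyz":[0,0,3],"delta_rot":[0,0,0],"hand":0},{"xyz":[0,0,3],"delta_rot":[0,0,0],"hand":-1}]'|grep force
python3 -m handwheel '[{"xyz":[0,0,0],"delta_rot":[0,0,0],"hand":-1},{"xyz":[0,0,-10],"delta_rot":[0,0,0],"hand":-1},{"xyz":[0,0,-50],"delta_rot":[0,0,0],"hand":-1},{"xyz":[0,0,-100],"delta_rot":[0,0,0],"hand":-1},{"xyz":[0,0,-140],"delta_rot":[0,0,0],"hand":-1}]'|grep force
python3 st.py; python3 -c "
from h import *
go([.60,-.35,.24],tool(90,0))"
```

```text
force: [0.2, 0.2, -0.4]
grasp_force: 0.0
force: [1.0, -0.3, 1.0]
grasp_force: 0.0
t 32.3 gp [ 0.4553 -0.18    0.2474] xyaw 89.6 z [ 0.003 -0.006 -1.   ] x [ 0.007  1.    -0.006] j [-34.6, 19.3, 100.9, -0.2, 59.5, -34.1] F [ 1.  -0.3  1. ] op 0.946 gf 0.0
xyz [-168.8, 145.8, 8.8] rot [0.003, 0.006, -0.007] deg 0.6
```

```bash
python3 -m handwheel '[{"xyz":[-62,-50,0],"delta_rot":[0,0,0],"hand":-1},{"xyz":[-125,-100,0],"delta_rot":[0,0,0.1],"hand":-1},{"xyz":[-187,-150,0],"delta_rot":[0,0,0.2],"hand":-1},{"xyz":[-250,-200,0],"delta_rot":[0,0,0.3],"hand":-1},{"xyz":[-310,-240,0],"delta_rot":[0,0,0.4],"hand":-1}]' |grep force
python3 - <<'E'
from h import *
b=cap('scene','s10.png');a=cap('top','t10.png')
g=cv2.cvtColor(a,cv2.COLOR_RGB2GRAY)
def blobs(n,g,x0,x1,y0,y1,th,z,amin=40):
    m=(g[y0:y1,x0:x1]>th).astype('u1')
    for q in cv2.findContours(m,0,1)[0]:
        A=cv2.contourArea(q)
        if A>amin:
            M=cv2.moments(q);u=(x0+M['m10']/M['m00'],y0+M['m01']/M['m00']);ap=cv2.approxPolyDP(q,1.2,True).reshape(-1,2)+[x0,y0]
            print(n,np.round(u,1),A,onz(n,u,z).round(4)[:2],[onz(n,p,z)[:2].round(3).tolist() for p in ap] if A<400 else '')
blobs('top',g,300,430,100,170,185,.022)
gs=cv2.cvtColor(b,cv2.COLOR_RGB2GRAY)
blobs('scene',gs,230,370,290,390,185,.022)
# tray interior: dark holes / edges; hex has a small dark hole
t=g[165:235,165:250];print(t.mean(),np.percentile(t,[5,25,50,75,95]))
print(g[172:228:2,172:244:2].tolist() if 0 else '')
# texture: local edges inside the tray
e=cv2.Canny(g[174:224,176:240],40,90);q=cv2.findContours(cv2.dilate(e,np.ones((3,3))),0,1)[0]
for c in q:
    if len(c)>8: print('edge blob',cv2.boundingRect(c),onz('top',np.array(cv2.boundingRect(c)[:2])+np.array(cv2.boundingRect(c)[2:])/2+[176,174],.108).round(3))
# mat/basket white
mm=(g[165:265,270:350]>150);ys,xs=np.nonzero(mm);print('basket bbox',xs.min()+270,xs.max()+270,ys.min()+165,ys.max()+165)
E
```

```text
force: [0.7, -1.0, 0.3]
grasp_force: 0.0
top [339.5 147.4] 100.5 [ 0.669  -0.2029] [[0.686, -0.193], [0.667, -0.184], [0.652, -0.195], [0.658, -0.204], [0.652, -0.213], [0.671, -0.222], [0.686, -0.21]]
scene [269.6 362.6] 225.5 [ 0.6532 -0.3192] [[0.64, -0.305], [0.634, -0.324], [0.648, -0.338], [0.667, -0.332], [0.672, -0.316], [0.66, -0.301]]
scene [310.9 326.5] 203.0 [ 0.6708 -0.1996] [[0.652, -0.191], [0.654, -0.208], [0.658, -0.214], [0.67, -0.22], [0.688, -0.209], [0.688, -0.191], [0.681, -0.184], [0.67, -0.18]]
162.00840336134453 [ 44.  84. 210. 225. 239.]

edge blob (32, 31, 22, 18) [0.448 0.134 0.108]
edge blob (18, 7, 22, 19) [0.513 0.174 0.108]
edge blob (0, 0, 64, 50) [0.489 0.165 0.108]
basket bbox 283 339 196 237
```

```bash
python3 st.py; python3 -c "
from h import *
go([.670,-.201,.12],tool(34,0));go([.6525,-.321,.12],tool(133,0))"
```

```text
t 33.02 gp [ 0.2572 -0.4302  0.2468] xyaw 66.2 z [ 0.002 -0.011 -1.   ] x [ 0.403  0.915 -0.009] j [-71.9, 20.1, 99.6, -0.1, 59.7, -48.0] F [ 1.2 -0.2 -0.6] op 0.997 gf 0.0
xyz [377.5, 284.5, 125.0] rot [0.008, 0.007, 0.562] deg 32.2
xyz [260.7, 316.9, 126.3] rot [-0.0, 0.012, -1.166] deg 66.8
```

```bash
python3 -m handwheel '[{"xyz":[40,48,0],"delta_rot":[0,0,-0.18],"hand":-0.5},{"xyz":[80,97,0],"delta_rot":[0,0,-0.36],"hand":-0.5},{"xyz":[120,145,0],"delta_rot":[0,0,-0.54],"hand":-0.5},{"xyz":[160,194,0],"delta_rot":[0,0,-0.72],"hand":-0.5},{"xyz":[200,242,0],"delta_rot":[0,0,-0.9],"hand":-0.5}]' |grep force
python3 st.py
python3 - <<'E'
from h import *
go([.6525,-.321,.12],tool(133,0))
E
```

```text
force: [0.3, -1.1, -0.0]
grasp_force: 0.0
t 33.65 gp [ 0.5623 -0.3351  0.2464] xyaw 118.6 z [ 0.002 -0.005 -1.   ] x [-0.479  0.878 -0.005] j [-40.5, 32.2, 77.4, -0.2, 70.1, -69.1] F [ 0.3 -1.1 -0. ] op 0.75 gf 0.0
xyz [-30.2, 86.0, 126.5] rot [-0.001, 0.005, -0.251] deg 14.4
```

```bash
python3 -m handwheel '[{"xyz":[-15,45,10],"delta_rot":[0,0,-0.13],"hand":-0.5},{"xyz":[-30,86,60],"delta_rot":[0,0.005,-0.25],"hand":-0.5},{"xyz":[-30,86,115],"delta_rot":[0,0.005,-0.25],"hand":-0.5},{"xyz":[-30,86,126],"delta_rot":[0,0.005,-0.25],"hand":-0.5},{"xyz":[-30,86,126],"delta_rot":[0,0.005,-0.25],"hand":-0.5}]' |grep force
python3 st.py
python3 - <<'E'
from h import *
go([.6525,-.321,.024],tool(133,0))
E
```

```text
force: [0.0, -0.6, 1.4]
grasp_force: 0.0
t 34.27 gp [ 0.6502 -0.3229  0.1202] xyaw 132.6 z [-0.002 -0.    -1.   ] x [-0.676  0.737  0.001] j [-35.2, 45.6, 71.3, -0.1, 63.2, -77.7] F [ 0.  -0.6  1.4] op 0.752 gf 0.0
xyz [-0.3, 3.1, 96.2] rot [-0.002, -0.001, -0.008] deg 0.5
```

```bash
python3 -m handwheel '[{"xyz":[0,3,30],"delta_rot":[0,0,0],"hand":-0.5},{"xyz":[0,3,60],"delta_rot":[0,0,0],"hand":-0.5},{"xyz":[0,3,85],"delta_rot":[0,0,0],"hand":-0.5},{"xyz":[0,3,96],"delta_rot":[0,0,0],"hand":-0.5},{"xyz":[0,3,96],"delta_rot":[0,0,0],"hand":1}]' |grep force
python3 -m handwheel '[{"xyz":[0,0,0],"delta_rot":[0,0,0],"hand":1},{"xyz":[0,0,0],"delta_rot":[0,0,0],"hand":1},{"xyz":[0,0,0],"delta_rot":[0,0,0],"hand":1},{"xyz":[0,0,0],"delta_rot":[0,0,0],"hand":1},{"xyz":[0,0,0],"delta_rot":[0,0,0],"hand":1}]' |grep force
python3 st.py
python3 - <<'E'
from h import *
go([.50,.08,.24],tool(180,0));go([.46,.215,.24],tool(180,0))
E
```

```text
force: [0.4, -0.4, -0.1]
grasp_force: 0.0
force: [-1.2, 0.6, 5.2]
grasp_force: 29.4
t 35.52 gp [ 0.6532 -0.3216  0.025 ] xyaw 132.6 z [-0.    -0.001 -1.   ] x [-0.676  0.737 -0.001] j [-35.0, 52.5, 73.0, -0.1, 54.4, -77.5] F [-1.2  0.6  5.2] op 0.418 gf 29.4
xyz [399.2, 158.5, -215.6] rot [-0.001, 0.001, -0.828] deg 47.4
xyz [525.7, 220.4, -215.8] rot [-0.001, 0.001, -0.828] deg 47.4
```

```bash
python3 -m handwheel '[{"xyz":[0,0,-60],"delta_rot":[0,0,0],"hand":1},{"xyz":[30,15,-110],"delta_rot":[0,0,-0.1],"hand":1},{"xyz":[75,30,-150],"delta_rot":[0,0,-0.25],"hand":1},{"xyz":[125,50,-180],"delta_rot":[0,0,-0.4],"hand":1},{"xyz":[180,70,-200],"delta_rot":[0,0,-0.55],"hand":1}]' |grep force
python3 st.py
python3 - <<'E'
from h import *
go([.46,.215,.235],tool(180,0))
E
```

```text
force: [1.1, 0.2, -0.2]
grasp_force: 29.4
t 36.15 gp [ 0.5825 -0.1401  0.2251] xyaw 164.3 z [ 0.001 -0.001 -1.   ] x [-0.963  0.27  -0.001] j [-24.2, 29.3, 87.0, -0.1, 63.7, -98.5] F [ 1.1  0.2 -0.2] op 0.419 gf 29.4
xyz [214.0, 308.7, -10.4] rot [-0.001, 0.001, -0.274] deg 15.7
```

```bash
python3 -m handwheel '[{"xyz":[35,50,-10],"delta_rot":[0,0,-0.1],"hand":1},{"xyz":[70,100,-10],"delta_rot":[0,0,-0.2],"hand":1},{"xyz":[105,150,-10],"delta_rot":[0,0,-0.27],"hand":1},{"xyz":[140,200,-10],"delta_rot":[0,0,-0.27],"hand":1},{"xyz":[175,250,-10],"delta_rot":[0,0,-0.27],"hand":1}]' |grep force
python3 st.py
python3 - <<'E'
from h import *
go([.46,.215,.135],tool(180,0))
E
```

```text
force: [1.4, -0.2, -0.3]
grasp_force: 29.4
t 36.77 gp [0.482  0.149  0.2335] xyaw 179.5 z [-0.002 -0.001 -1.   ] x [-1.     0.008  0.002] j [4.5, 21.6, 99.6, -0.0, 58.8, -85.0] F [ 1.4 -0.2 -0.3] op 0.419 gf 29.4
xyz [22.4, 65.9, 98.5] rot [-0.001, -0.002, -0.008] deg 0.5
```

```bash
python3 -m handwheel '[{"xyz":[22,66,0],"delta_rot":[0,0,0],"hand":1},{"xyz":[22,66,30],"delta_rot":[0,0,0],"hand":1},{"xyz":[22,66,70],"delta_rot":[0,0,0],"hand":1},{"xyz":[22,66,98],"delta_rot":[0,0,0],"hand":1},{"xyz":[22,66,98],"delta_rot":[0,0,0],"hand":1}]' |grep force
python3 -m handwheel '[{"xyz":[0,0,0],"delta_rot":[0,0,0],"hand":0},{"xyz":[0,0,0],"delta_rot":[0,0,0],"hand":-0.1},{"xyz":[0,0,0],"delta_rot":[0,0,0],"hand":-0.1},{"xyz":[0,0,-40],"delta_rot":[0,0,0],"hand":-0.1},{"xyz":[0,0,-100],"delta_rot":[0,0,0],"hand":-0.3}]' |grep force
python3 st.py
python3 - <<'E'
from h import *
go([.56,-.10,.23],tool(50,0));go([.670,-.201,.23],tool(124+90,0));go([.670,-.201,.23],tool(154,0))
b=cap('scene');g=cv2.cvtColor(b,cv2.COLOR_RGB2GRAY)
m=(g[290:390,230:370]>185).astype('u1')
for q in cv2.findContours(m,0,1)[0]:
    if cv2.contourArea(q)>60: M=cv2.moments(q);u=(230+M['m10']/M['m00'],290+M['m01']/M['m00']);print(onz('scene',u,.022).round(4))
E
```

```text
force: [-0.8, -0.1, -0.5]
grasp_force: 29.4
force: [1.4, -0.3, 0.6]
grasp_force: 0.0
t 38.02 gp [0.4606 0.2131 0.236 ] xyaw 179.5 z [-0.005 -0.001 -1.   ] x [-1.     0.008  0.005] j [12.2, 21.8, 98.9, -0.0, 59.6, -77.3] F [ 1.4 -0.3  0.6] op 0.601 gf 0.0
xyz [-102.2, -312.2, 5.9] rot [-0.007, -0.001, 2.261] deg 129.5
xyz [-213.0, -412.3, 5.5] rot [0.0, -0.005, -0.602] deg 34.5
xyz [-213.0, -412.3, 5.5] rot [-0.003, -0.005, 0.445] deg 25.5
[ 0.6708 -0.1996  0.022 ]
```

```bash
python3 -m handwheel '[{"xyz":[-28,-54,0],"delta_rot":[0,0,0.1],"hand":-0.5},{"xyz":[-56,-108,0],"delta_rot":[0,0,0.2],"hand":-0.5},{"xyz":[-84,-162,0],"delta_rot":[0,0,0.3],"hand":-0.5},{"xyz":[-112,-216,0],"delta_rot":[0,0,0.4],"hand":-0.5},{"xyz":[-140,-270,0],"delta_rot":[0,0,0.445],"hand":-0.5}]' |grep force
python3 st.py
python3 - <<'E'
from h import *
go([.670,-.201,.12],tool(154,0))
E
```

```text
force: [1.6, 0.7, 0.8]
grasp_force: 0.0
t 38.7 gp [ 0.6002 -0.0596  0.2364] xyaw 153.9 z [ 0.    -0.001 -1.   ] x [-0.898  0.44  -0.   ] j [-16.3, 28.9, 85.7, -0.0, 65.5, -80.2] F [1.6 0.7 0.8] op 0.749 gf 0.0
xyz [-124.8, -96.3, 116.5] rot [-0.001, 0.0, -0.001] deg 0.1
```

```bash
python3 -m handwheel '[{"xyz":[-42,-32,0],"delta_rot":[0,0,0],"hand":-0.5},{"xyz":[-84,-64,10],"delta_rot":[0,0,0],"hand":-0.5},{"xyz":[-125,-96,45],"delta_rot":[0,0,0],"hand":-0.5},{"xyz":[-125,-96,90],"delta_rot":[0,0,0],"hand":-0.5},{"xyz":[-125,-96,116],"delta_rot":[0,0,0],"hand":-0.5}]' |grep force
python3 st.py
python3 - <<'E'
from h import *
go([.670,-.201,.024],tool(154,0))
E
```

```text
force: [-0.1, 0.4, 0.7]
grasp_force: 0.0
t 39.33 gp [ 0.6684 -0.1994  0.1172] xyaw 153.9 z [-0.004  0.001 -1.   ] x [-0.898  0.439  0.004] j [-25.7, 43.9, 76.1, -0.1, 60.3, -89.7] F [-0.1  0.4  0.7] op 0.753 gf 0.0
xyz [-2.5, -0.6, 93.2] rot [-0.001, -0.004, -0.001] deg 0.2
```

```bash
python3 -m handwheel '[{"xyz":[-2,-1,30],"delta_rot":[0,0,0],"hand":-0.5},{"xyz":[-2,-1,60],"delta_rot":[0,0,0],"hand":-0.5},{"xyz":[-2,-1,85],"delta_rot":[0,0,0],"hand":-0.5},{"xyz":[-2,-1,93],"delta_rot":[0,0,0],"hand":-0.5},{"xyz":[-2,-1,93],"delta_rot":[0,0,0],"hand":1}]' |grep force
python3 -m handwheel '[{"xyz":[0,0,0],"delta_rot":[0,0,0],"hand":1},{"xyz":[0,0,0],"delta_rot":[0,0,0],"hand":1},{"xyz":[0,0,0],"delta_rot":[0,0,0],"hand":1},{"xyz":[0,0,0],"delta_rot":[0,0,0],"hand":1},{"xyz":[0,0,0],"delta_rot":[0,0,0],"hand":1}]' |grep force
python3 st.py
python3 -m handwheel '[{"xyz":[0,0,-60],"delta_rot":[0,0,0],"hand":1},{"xyz":[0,0,-120],"delta_rot":[0,0,0],"hand":1},{"xyz":[15,20,-170],"delta_rot":[0,0,0],"hand":1},{"xyz":[50,50,-210],"delta_rot":[0,0,-0.1],"hand":1},{"xyz":[90,80,-210],"delta_rot":[0,0,-0.25],"hand":1}]' |grep force
python3 st.py
python3 - <<'E'
from h import *
go([.52,.120,.235],tool(180,0))
E
```

```text
force: [-0.6, 0.1, -0.9]
grasp_force: 0.0
force: [-0.9, 0.6, 5.0]
grasp_force: 30.0
t 40.58 gp [ 0.6714 -0.2009  0.0278] xyaw 154.0 z [-0.    -0.001 -1.   ] x [-0.899  0.438 -0.   ] j [-25.7, 50.7, 77.6, -0.1, 51.7, -89.7] F [-0.9  0.6  5. ] op 0.413 gf 30.0
force: [0.1, 0.7, -0.6]
grasp_force: 30.0
t 41.2 gp [ 0.6272 -0.089   0.2406] xyaw 168.6 z [ 0.007 -0.003 -1.   ] x [-0.98   0.198 -0.008] j [-18.2, 30.8, 81.2, -0.0, 67.6, -96.7] F [ 0.1  0.7 -0.6] op 0.409 gf 30.0
xyz [146.6, 183.7, 4.2] rot [-0.002, 0.007, -0.199] deg 11.4
```

```bash
python3 -m handwheel '[{"xyz":[37,46,0],"delta_rot":[0,0,-0.05],"hand":1},{"xyz":[74,92,0],"delta_rot":[0,0,-0.1],"hand":1},{"xyz":[110,138,0],"delta_rot":[0,0,-0.2],"hand":1},{"xyz":[147,184,4],"delta_rot":[0,0.007,-0.2],"hand":1},{"xyz":[147,184,4],"delta_rot":[0,0.007,-0.2],"hand":1}]' |grep force
python3 st.py
python3 - <<'E'
from h import *
go([.52,.120,.137],tool(180,0))
E
```

```text
force: [-0.2, -0.3, -1.3]
grasp_force: 30.0
t 41.83 gp [0.5149 0.1241 0.232 ] xyaw -179.9 z [-0.012  0.001 -1.   ] x [-1.    -0.002  0.012] j [1.4, 23.9, 95.9, 0.1, 61.0, -88.8] F [-0.2 -0.3 -1.3] op 0.408 gf 30.0
xyz [-6.4, -4.2, 94.9] rot [0.001, -0.012, 0.002] deg 0.7
```

Then retreat to a place where both cameras see the tray and count blanks.

```bash
python3 -m handwheel '[{"xyz":[-6,-4,30],"delta_rot":[0,0,0],"hand":1},{"xyz":[-6,-4,60],"delta_rot":[0,0,0],"hand":1},{"xyz":[-6,-4,85],"delta_rot":[0,0,0],"hand":1},{"xyz":[-6,-4,95],"delta_rot":[0,0,0],"hand":1},{"xyz":[-6,-4,95],"delta_rot":[0,0,0],"hand":0}]' |grep force
python3 -m handwheel '[{"xyz":[0,0,0],"delta_rot":[0,0,0],"hand":-0.1},{"xyz":[0,0,0],"delta_rot":[0,0,0],"hand":-0.1},{"xyz":[0,0,-40],"delta_rot":[0,0,0],"hand":-0.1},{"xyz":[20,0,-100],"delta_rot":[0,0,0],"hand":0},{"xyz":[60,-30,-110],"delta_rot":[0,0,0],"hand":1}]' |grep force
python3 -m handwheel '[{"xyz":[20,-60,0],"delta_rot":[0,0,0],"hand":1},{"xyz":[40,-120,0],"delta_rot":[0,0,0],"hand":1},{"xyz":[60,-180,0],"delta_rot":[0,0,0],"hand":1},{"xyz":[80,-240,0],"delta_rot":[0,0,0],"hand":1},{"xyz":[100,-300,0],"delta_rot":[0,0,0],"hand":1}]' |grep force
python3 st.py
cat > chk.py <<'E'
from h import *
import sys
a=cap('top','tt%s.png'%sys.argv[1]);b=cap('scene','ss%s.png'%sys.argv[1])
g=cv2.cvtColor(a,cv2.COLOR_RGB2GRAY);gs=cv2.cvtColor(b,cv2.COLOR_RGB2GRAY)
# blank centre holes: small dark spots on bright surroundings (blackhat)
for n,G,(x0,x1,y0,y1) in(('top',g,(160,262,120,235)),('scene',gs,(280,420,120,230))):
    bh=cv2.morphologyEx(G,cv2.MORPH_BLACKHAT,cv2.getStructuringElement(2,(7,7)))[y0:y1,x0:x1]
    k,l,st,c=cv2.connectedComponentsWithStats((bh>35).astype('u1'))
    for i in range(1,k):
        if 2<=st[i,4]<=16 and max(st[i,2:4])<=5:
            u=c[i]+[x0,y0];print(n,u.round(1),st[i,4],onz(n,u,.108).round(3))
    m=(G[300:380,230:370]>185) if n=='scene' else (G[120:165,320:400]>185);print(n,'bright on bench',m.sum())
def cols(z,P): return proj('top',P).round(1)
E
python3 chk.py 1
```

```text
force: [-0.6, -0.1, 0.2]
grasp_force: 0.0
force: [0.4, 0.2, -0.4]
grasp_force: 0.0
force: [1.1, -0.7, 0.1]
grasp_force: 0.0
t 43.7 gp [ 0.3642 -0.2113  0.25  ] xyaw 179.8 z [-0.006 -0.002 -1.   ] x [-1.     0.003  0.006] j [-45.2, 13.8, 109.1, -0.4, 57.3, -134.8] F [ 1.1 -0.7  0.1] op 0.008 gf 0.0
top [254.  121.5] 2 [0.713 0.046 0.108]
top [260.  121.5] 2 [0.713 0.029 0.108]
top [163.  127.5] 2 [0.692 0.3   0.108]
top [168.5 176.2] 8 [0.551 0.276 0.108]
top [246.5 177. ] 2 [0.552 0.063 0.108]
top [202.1 188.1] 8 [0.519 0.183 0.108]
top [227.2 187.8] 6 [0.521 0.114 0.108]
top [197.8 205.5] 8 [0.471 0.192 0.108]
top [221.7 207.3] 7 [0.467 0.127 0.108]
top [190.3 209. ] 7 [0.461 0.212 0.108]
top [227.  212.5] 2 [0.452 0.112 0.108]
top bright on bench 0
scene [402.  139.5] 2 [0.558 0.379 0.108]
scene [339. 156.] 5 [0.462 0.215 0.108]
scene [332.3 159.3] 3 [0.456 0.194 0.108]
scene [344.  161.1] 7 [0.483 0.206 0.108]
scene [314.7 171.7] 3 [0.447 0.126 0.108]
scene [352.2 171.4] 5 [0.521 0.186 0.108]
scene [295.7 172.3] 3 [0.411 0.094 0.108]
scene [344.5 174.5] 2 [0.512 0.164 0.108]
scene [356.7 177.1] 10 [0.541 0.175 0.108]
scene [311.5 178. ] 2 [0.454 0.102 0.108]
scene [355.  182.7] 3 [0.549 0.155 0.108]
scene [338.2 186.4] 5 [0.523 0.118 0.108]
scene [348.  196.5] 2 [0.561 0.103 0.108]
scene [340.5 204.5] 4 [0.562 0.069 0.108]
scene bright on bench 0
```

Run:
```python
from h import *
import kin
go([.365,.167,.25],tool(180,0));print(kin.ik(np.array([.365,.167,.124]),tool(180,0)),kin.ik(np.array([.545,.167,.124]),tool(180,0)))
for f in('t0','t3','tt1'):
    g=cv2.cvtColor(cv2.imread('pics/%s.png'%f),cv2.COLOR_BGR2GRAY)
    k,l,st,c=cv2.connectedComponentsWithStats((g>170).astype('u1'))
    print(f,[(c[i].astype(int).tolist(),int(st[i,4]),onz('top',c[i],.022)[:2].round(2).tolist()) for i in range(1,k) if 60<st[i,4]<260])
for f in('s0','ss1'):
    g=cv2.cvtColor(cv2.imread('pics/%s.png'%f),cv2.COLOR_BGR2GRAY)
    k,l,st,c=cv2.connectedComponentsWithStats((g>170).astype('u1'))
    print(f,[(c[i].astype(int).tolist(),int(st[i,4]),onz('scene',c[i],.022)[:2].round(2).tolist()) for i in range(1,k) if 60<st[i,4]<350])
```

```text
xyz [3.5, 383.0, -1.9] rot [-0.006, -0.005, -0.011] deg 0.8
(array([  9.,  27., 120.,  -0.,  34., -81.]), np.float64(0.0)) (array([  6.,  35.,  96.,  -0.,  49., -84.]), np.float64(0.0))
t0 [([453, 42], 165, [1.01, -0.56]), ([253, 99], 79, [0.82, 0.05]), ([159, 137], 74, [0.69, 0.33]), ([339, 147], 117, [0.67, -0.2]), ([365, 150], 120, [0.66, -0.28]), ([306, 204], 197, [0.5, -0.11]), ([321, 209], 256, [0.48, -0.15]), ([298, 227], 133, [0.43, -0.08]), ([332, 261], 76, [0.33, -0.18])]
t3 [([453, 42], 173, [1.01, -0.56]), ([158, 136], 83, [0.69, 0.33]), ([339, 147], 106, [0.67, -0.2]), ([365, 150], 109, [0.66, -0.28]), ([322, 207], 193, [0.49, -0.15]), ([326, 220], 74, [0.45, -0.16]), ([327, 232], 239, [0.41, -0.17]), ([325, 270], 205, [0.31, -0.16]), ([198, 311], 65, [0.19, 0.19]), ([482, 343], 104, [0.12, -0.59])]
tt1 [([453, 43], 210, [1.01, -0.56]), ([254, 116], 122, [0.76, 0.05]), ([252, 138], 73, [0.69, 0.06]), ([158, 136], 96, [0.7, 0.33]), ([320, 205], 215, [0.49, -0.15]), ([471, 342], 227, [0.12, -0.56])]
s0 [([382, 184], 67, [0.57, 0.28]), ([200, 237], 287, [0.31, -0.16]), ([310, 326], 235, [0.67, -0.2]), ([286, 350], 250, [0.66, -0.28])]
ss1 [([8, 102], 64, [-0.54, -0.12]), ([248, 251], 92, [0.43, -0.12]), ([17, 281], 297, [0.08, -0.51])]
```

```bash
python3 -m handwheel '[{"xyz":[3,60,0],"delta_rot":[0,0,0],"hand":1},{"xyz":[3,120,0],"delta_rot":[0,0,0],"hand":1},{"xyz":[3,180,0],"delta_rot":[0,0,0],"hand":1},{"xyz":[3,240,0],"delta_rot":[0,0,0],"hand":1},{"xyz":[3,300,0],"delta_rot":[0,0,0],"hand":1}]' |grep force
python3 -m handwheel '[{"xyz":[0,40,0],"delta_rot":[0,0,0],"hand":1},{"xyz":[0,83,0],"delta_rot":[0,0,0],"hand":1},{"xyz":[0,83,0],"delta_rot":[0,0,0],"hand":1},{"xyz":[0,83,20],"delta_rot":[0,0,0],"hand":1},{"xyz":[0,83,50],"delta_rot":[0,0,0],"hand":1}]' |grep force
python3 st.py;python3 -c "
from h import *
go([.365,.167,.124],tool(180,0))"
```

```text
force: [1.2, -0.8, 0.4]
grasp_force: 0.0
force: [-0.3, -0.1, -0.2]
grasp_force: 0.0
t 45.05 gp [0.3631 0.1737 0.1996] xyaw 179.9 z [-0.005  0.    -1.   ] x [-1.     0.002  0.005] j [9.5, 17.5, 115.1, 0.1, 47.7, -80.4] F [-0.3 -0.1 -0.2] op 0.005 gf 0.0
xyz [-2.3, -6.7, 75.6] rot [0.0, -0.005, -0.002] deg 0.3
```

```bash
python3 -m handwheel '[{"xyz":[-2,-7,25],"delta_rot":[0,0,0],"hand":1},{"xyz":[-2,-7,50],"delta_rot":[0,0,0],"hand":1},{"xyz":[-2,-7,75],"delta_rot":[0,0,0],"hand":1},{"xyz":[-12,-7,75],"delta_rot":[0,0,0],"hand":1},{"xyz":[-22,-7,75],"delta_rot":[0,0,0],"hand":1}]' |grep force
python3 st.py
python3 -m handwheel '[{"xyz":[-10,0,0],"delta_rot":[0,0,0],"hand":1},{"xyz":[-20,0,0],"delta_rot":[0,0,0],"hand":1},{"xyz":[-32,0,0],"delta_rot":[0,0,0],"hand":1},{"xyz":[-46,0,0],"delta_rot":[0,0,0],"hand":1},{"xyz":[-60,0,0],"delta_rot":[0,0,0],"hand":1}]' |grep force
python3 st.py
python3 -m handwheel '[{"xyz":[-14,0,0],"delta_rot":[0,0,0],"hand":1},{"xyz":[-28,0,0],"delta_rot":[0,0,0],"hand":1},{"xyz":[-42,0,0],"delta_rot":[0,0,0],"hand":1},{"xyz":[-56,0,0],"delta_rot":[0,0,0],"hand":1},{"xyz":[-68,0,0],"delta_rot":[0,0,0],"hand":1}]' |grep force
python3 st.py
```

```text
force: [0.5, -0.5, 0.1]
grasp_force: 0.0
t 45.67 gp [0.3854 0.1665 0.1247] xyaw 179.8 z [-0.006  0.    -1.   ] x [-1.     0.003  0.006] j [8.0, 27.5, 116.9, 0.1, 36.0, -81.9] F [ 0.5 -0.5  0.1] op 0.005 gf 0.0
force: [-2.9, -0.3, 2.0]
grasp_force: 1.3
t 46.3 gp [0.4446 0.1665 0.1234] xyaw 179.8 z [-0.009  0.    -1.   ] x [-1.     0.003  0.009] j [7.0, 30.3, 109.2, 0.1, 41.0, -82.9] F [-2.9 -0.3  2. ] op 0.003 gf 1.3
force: [-2.7, 1.2, 1.7]
grasp_force: 1.3
t 46.92 gp [0.513  0.1663 0.1228] xyaw 179.8 z [-0.008  0.    -1.   ] x [-1.     0.003  0.008] j [6.1, 33.8, 100.1, 0.1, 46.6, -83.8] F [-2.7  1.2  1.7] op 0.007 gf 1.3
```

```bash
python3 -m handwheel '[{"xyz":[-8,0,0],"delta_rot":[0,0,0],"hand":1},{"xyz":[-15,0,0],"delta_rot":[0,0,0],"hand":1},{"xyz":[-20,0,0],"delta_rot":[0,0,0],"hand":1},{"xyz":[-24,0,0],"delta_rot":[0,0,0],"hand":1},{"xyz":[-26,0,0],"delta_rot":[0,0,0],"hand":1}]' |grep force
python3 st.py
python3 -m handwheel '[{"xyz":[-1,0,0],"delta_rot":[0,0,0],"hand":1},{"xyz":[-2,0,0],"delta_rot":[0,0,0],"hand":1},{"xyz":[-3,0,0],"delta_rot":[0,0,0],"hand":1},{"xyz":[-4,0,0],"delta_rot":[0,0,0],"hand":1},{"xyz":[-4,0,0],"delta_rot":[0,0,0],"hand":1}]' |grep force
python3 st.py
```

```text
force: [-3.3, 0.3, 1.4]
grasp_force: 1.1
t 47.55 gp [0.538  0.1662 0.1226] xyaw 179.8 z [-0.008  0.    -1.   ] x [-1.     0.003  0.008] j [5.8, 35.1, 96.7, 0.1, 48.7, -84.1] F [-3.3  0.3  1.4] op 0.005 gf 1.1
force: [-0.9, 0.2, 0.7]
grasp_force: 0.7
t 48.17 gp [0.5421 0.1662 0.1226] xyaw 179.8 z [-0.008  0.    -1.   ] x [-1.     0.003  0.008] j [5.7, 35.3, 96.1, 0.1, 49.0, -84.1] F [-0.9  0.2  0.7] op 0.007 gf 0.7
```

```bash
python3 -m handwheel '[{"xyz":[-1,0,0],"delta_rot":[0,0,0],"hand":1},{"xyz":[-2,0,0],"delta_rot":[0,0,0],"hand":1},{"xyz":[-3,0,0],"delta_rot":[0,0,0],"hand":1},{"xyz":[-4,0,0],"delta_rot":[0,0,0],"hand":1},{"xyz":[-4,0,0],"delta_rot":[0,0,0],"hand":1}]' |grep force
python3 -m handwheel '[{"xyz":[-1,0,0],"delta_rot":[0,0,0],"hand":1},{"xyz":[-2,0,0],"delta_rot":[0,0,0],"hand":1},{"xyz":[-2,0,0],"delta_rot":[0,0,0],"hand":1},{"xyz":[-2,0,0],"delta_rot":[0,0,0],"hand":1},{"xyz":[-2,0,0],"delta_rot":[0,0,0],"hand":1}]' |grep force
python3 st.py
```

```text
force: [-0.8, 1.1, 1.5]
grasp_force: 0.7
force: [-5.9, 0.6, 4.3]
grasp_force: 2.6
t 49.42 gp [0.547  0.1662 0.1225] xyaw 179.8 z [-0.01 -0.   -1.  ] x [-1.     0.003  0.01 ] j [5.7, 35.7, 95.3, 0.1, 49.6, -84.2] F [-5.9  0.6  4.3] op 0.007 gf 2.6
```

```bash
python3 -m handwheel '[{"xyz":[-1,0,0],"delta_rot":[0,0,0],"hand":1},{"xyz":[-2,0,0],"delta_rot":[0,0,0],"hand":1},{"xyz":[-2,0,0],"delta_rot":[0,0,0],"hand":1},{"xyz":[-2,0,0],"delta_rot":[0,0,0],"hand":1},{"xyz":[-2,0,0],"delta_rot":[0,0,0],"hand":1}]' |grep force
python3 st.py
```

```text
force: [-9.5, 0.3, 7.1]
grasp_force: 4.2
t 50.05 gp [0.547  0.1661 0.1225] xyaw 179.8 z [-0.014 -0.    -1.   ] x [-1.     0.003  0.014] j [5.7, 35.7, 95.2, 0.1, 49.9, -84.2] F [-9.5  0.3  7.1] op 0.005 gf 4.2
```

```bash
python3 -m handwheel '[{"xyz":[15,0,0],"delta_rot":[0,0,0],"hand":1},{"xyz":[40,0,0],"delta_rot":[0,0,0],"hand":1},{"xyz":[60,0,-30],"delta_rot":[0,0,0],"hand":1},{"xyz":[70,0,-80],"delta_rot":[0,0,0],"hand":1},{"xyz":[80,0,-125],"delta_rot":[0,0,0],"hand":1}]' |grep force
cat >> h.py <<'E'
H=np.array([.573,.306])
def door(phi,r=.17,gap=.0,z=.12,half=.010,**k):
    f=np.radians(phi);d=np.array([-np.sin(f),-np.cos(f)]);n=np.array([-np.cos(f),np.sin(f)])
    c=H+r*d+(.03+half+gap)*n;print(phi,c.round(3),end=' ');go([*c,z],tool(np.degrees(np.arctan2(n[1],n[0])),0),**k)
E
python3 st.py
python3 - <<'E'
from h import *
door(98,gap=.04,z=.25)
a=cap('top','tt2.png');g=cv2.cvtColor(a,cv2.COLOR_RGB2GRAY)
# bright door top strip
m=(g[150:290,100:172]>150).astype('u1')
for q in cv2.findContours(m,0,1)[0]:
    if cv2.contourArea(q)>60: print([ (p.round(0).tolist(),onz('top',p+[100,150],.155)[:2].round(3).tolist()) for p in cv2.boxPoints(cv2.minAreaRect(q))])
for l,P in dict(tray=[.489+.146,.07,.124]).items(): print(l,proj('top',P))
# tray front rim row along column at y=.167
c0=proj('top',[.556,.12,.124]);print(c0,g[int(c0[1])-8:int(c0[1])+14,int(c0[0])].tolist())
E
```

```text
force: [0.4, -0.0, -0.1]
grasp_force: 0.0
t 50.67 gp [0.4717 0.1662 0.2497] xyaw 179.8 z [-0.004  0.    -1.   ] x [-1.     0.003  0.004] j [6.6, 20.1, 99.0, 0.0, 61.1, -83.3] F [ 0.4 -0.  -0.1] op 0.003 gf 0.0
98 [0.416 0.409] xyz [56.7, 242.5, -0.1] rot [-0.004, -0.003, 1.707] deg 97.8
[([28.0, 89.0], [0.371, 0.361]), ([33.0, 59.0], [0.45, 0.352]), ([41.0, 60.0], [0.446, 0.332]), ([36.0, 90.0], [0.367, 0.341])]
tray [244.21363383 146.14435514]
[224.94638762 173.78127454] [78, 89, 107, 123, 115, 88, 73, 67, 38, 22, 30, 29, 29, 30, 29, 30, 29, 30, 28, 28, 28, 30]
```

```bash
python3 -m handwheel '[{"xyz":[10,50,0],"delta_rot":[0,0,0.18],"hand":1},{"xyz":[22,100,0],"delta_rot":[0,0,0.36],"hand":1},{"xyz":[34,150,0],"delta_rot":[0,0,0.54],"hand":1},{"xyz":[45,200,0],"delta_rot":[0,0,0.72],"hand":1},{"xyz":[57,243,0],"delta_rot":[0,0,0.9],"hand":1}]' |grep force
python3 -m handwheel '[{"xyz":[0,0,0],"delta_rot":[0,0,0.18],"hand":1},{"xyz":[0,0,0],"delta_rot":[0,0,0.36],"hand":1},{"xyz":[0,0,0],"delta_rot":[0,0,0.54],"hand":1},{"xyz":[0,0,0],"delta_rot":[0,0,0.72],"hand":1},{"xyz":[0,0,0],"delta_rot":[0,0,0.8],"hand":1}]' |grep force
python3 st.py
python3 - <<'E'
from h import *
door(98,gap=.04);door(98,gap=.01);door(75);door(60)
E
```

```text
force: [0.7, 0.7, -0.4]
grasp_force: 0.0
force: [-0.4, 0.4, 1.4]
grasp_force: 0.0
t 51.98 gp [0.4157 0.4099 0.2485] xyaw 82.4 z [-0.005  0.002 -1.   ] x [0.133 0.991 0.001] j [33.5, 26.6, 87.6, 0.3, 66.0, 41.0] F [-0.4  0.4  1.4] op 0.003 gf 0.0
98 [0.416 0.409] xyz [-1.1, 1.0, 128.5] rot [-0.005, -0.001, 0.007] deg 0.5
98 [0.412 0.379] xyz [-31.1, 0.8, 128.4] rot [-0.005, -0.001, 0.007] deg 0.5
75 [0.398 0.301] xyz [-110.7, -1.9, 128.4] rot [-0.005, -0.002, -0.395] deg 22.6
60 [0.406 0.256] xyz [-154.3, 11.4, 128.3] rot [-0.005, -0.003, -0.657] deg 37.6
```

```bash
python3 -m handwheel '[{"xyz":[0,0,40],"delta_rot":[0,0,0],"hand":1},{"xyz":[0,0,85],"delta_rot":[0,0,0],"hand":1},{"xyz":[0,0,128],"delta_rot":[0,0,0],"hand":1},{"xyz":[-15,0,128],"delta_rot":[0,0,0],"hand":1},{"xyz":[-31,0,128],"delta_rot":[0,0,0],"hand":1}]' |grep force
python3 -m handwheel '[{"xyz":[-10,0,0],"delta_rot":[0,0,0],"hand":1},{"xyz":[-25,0,0],"delta_rot":[0,0,-0.1],"hand":1},{"xyz":[-42,-1,0],"delta_rot":[0,0,-0.2],"hand":1},{"xyz":[-60,-2,0],"delta_rot":[0,0,-0.3],"hand":1},{"xyz":[-79,-3,0],"delta_rot":[0,0,-0.4],"hand":1}]' |grep force
python3 st.py
python3 - <<'E'
from h import *
for p in(68,60,52,44,36):door(p)
E
```

```text
force: [-0.1, 0.1, 0.4]
grasp_force: 0.0
force: [-0.1, 0.5, 0.3]
grasp_force: 0.3
t 53.23 gp [0.3979 0.3007 0.1228] xyaw 105.7 z [-0.003  0.003 -1.   ] x [-0.27   0.963  0.003] j [24.1, 31.5, 106.2, 0.3, 42.4, 8.2] F [-0.1  0.5  0.3] op 0.009 gf 0.3
68 [0.4   0.279] xyz [-21.2, -3.3, 2.7] rot [-0.002, -0.003, -0.111] deg 6.3
60 [0.406 0.256] xyz [-45.5, -4.5, 2.7] rot [-0.002, -0.004, -0.25] deg 14.3
52 [0.414 0.233] xyz [-69.8, -2.3, 2.6] rot [-0.002, -0.004, -0.39] deg 22.3
44 [0.426 0.211] xyz [-93.5, 3.2, 2.5] rot [-0.001, -0.004, -0.53] deg 30.3
36 [0.441 0.192] xyz [-116.3, 12.0, 2.4] rot [-0.001, -0.004, -0.669] deg 38.3
```

```bash
python3 -m handwheel '[{"xyz":[-21,-3,0],"delta_rot":[0,0,-0.11],"hand":1},{"xyz":[-45,-4,0],"delta_rot":[0,0,-0.25],"hand":1},{"xyz":[-70,-2,0],"delta_rot":[0,0,-0.39],"hand":1},{"xyz":[-93,3,0],"delta_rot":[0,0,-0.53],"hand":1},{"xyz":[-116,12,0],"delta_rot":[0,0,-0.67],"hand":1}]' |grep force
python3 st.py
python3 - <<'E'
from h import *
for p in(29,23,17,12,8):door(p)
E
```

```text
force: [-0.4, 1.4, -1.6]
grasp_force: 0.6
t 53.85 gp [0.4397 0.1915 0.1223] xyaw 144.1 z [-0.005  0.001 -1.   ] x [-0.81   0.586  0.005] j [10.1, 30.6, 108.8, 0.2, 40.9, -44.2] F [-0.4  1.4 -1.6] op 0.003 gf 0.6
29 [0.456 0.177] xyz [-21.6, -2.7, 2.2] rot [-0.002, -0.005, -0.12] deg 6.9
23 [0.47  0.165] xyz [-39.8, -3.7, 2.1] rot [-0.001, -0.005, -0.225] deg 12.9
17 [0.485 0.155] xyz [-58.1, -2.9, 2.0] rot [-0.001, -0.005, -0.33] deg 18.9
12 [0.499 0.148] xyz [-73.2, -0.7, 1.9] rot [-0.001, -0.005, -0.417] deg 23.9
8 [0.51  0.143] xyz [-85.1, 1.9, 1.9] rot [-0.001, -0.005, -0.487] deg 27.9
```

```bash
python3 -m handwheel '[{"xyz":[-21,-3,0],"delta_rot":[0,0,-0.12],"hand":1},{"xyz":[-40,-4,0],"delta_rot":[0,0,-0.225],"hand":1},{"xyz":[-58,-3,0],"delta_rot":[0,0,-0.33],"hand":1},{"xyz":[-73,-1,0],"delta_rot":[0,0,-0.417],"hand":1},{"xyz":[-85,2,0],"delta_rot":[0,0,-0.487],"hand":1}]' |grep force
python3 st.py
python3 - <<'E'
from h import *
for p in(5,3,1,0,-1):door(p)
E
```

```text
force: [-1.7, 0.9, 1.8]
grasp_force: 0.7
t 54.48 gp [0.5094 0.1429 0.1217] xyaw 171.9 z [-0.006  0.    -1.   ] x [-0.99   0.141  0.006] j [3.5, 33.3, 101.7, 0.0, 45.3, -78.4] F [-1.7  0.9  1.8] op 0.005 gf 0.7
5 [0.518 0.14 ] xyz [-9.3, -1.5, 1.6] rot [-0.0, -0.006, -0.055] deg 3.1
3 [0.524 0.138] xyz [-15.3, -2.4, 1.6] rot [-0.0, -0.006, -0.09] deg 5.1
1 [0.53  0.137] xyz [-21.3, -3.2, 1.5] rot [-0.0, -0.006, -0.124] deg 7.1
0 [0.533 0.136] xyz [-24.4, -3.5, 1.5] rot [-0.0, -0.006, -0.142] deg 8.1
-1 [0.536 0.135] xyz [-27.4, -3.7, 1.5] rot [-0.0, -0.006, -0.159] deg 9.1
```

```bash
python3 -m handwheel '[{"xyz":[-9,-1,0],"delta_rot":[0,0,-0.05],"hand":1},{"xyz":[-15,-2,0],"delta_rot":[0,0,-0.09],"hand":1},{"xyz":[-20,-3,0],"delta_rot":[0,0,-0.124],"hand":1},{"xyz":[-24,-3,0],"delta_rot":[0,0,-0.142],"hand":1},{"xyz":[-24,-3,0],"delta_rot":[0,0,-0.142],"hand":1}]' |grep force
python3 st.py
python3 -m handwheel '[{"xyz":[-1,0,0],"delta_rot":[0,0,0],"hand":1},{"xyz":[-2,0,0],"delta_rot":[0,0,0],"hand":1},{"xyz":[-3,0,0],"delta_rot":[0,0,0],"hand":1},{"xyz":[-4,0,0],"delta_rot":[0,0,0],"hand":1},{"xyz":[-4,0,0],"delta_rot":[0,0,0],"hand":1}]' |grep force
python3 st.py
```

```text
force: [-7.2, -0.2, 2.8]
grasp_force: 3.7
t 55.1 gp [0.5259 0.1373 0.1209] xyaw 179.9 z [-0.019  0.    -1.   ] x [-1.     0.002  0.019] j [2.8, 34.3, 99.1, 0.1, 47.6, -87.1] F [-7.2 -0.2  2.8] op 0.004 gf 3.7
force: [-10.0, -1.9, 8.8]
grasp_force: 4.8
t 55.73 gp [0.5325 0.1368 0.1206] xyaw 179.9 z [-0.015 -0.001 -1.   ] x [-1.     0.001  0.015] j [2.8, 34.7, 98.4, 0.0, 47.8, -87.2] F [-10.   -1.9   8.8] op 0.006 gf 4.8
```

```bash
python3 -m handwheel '[{"xyz":[-1,0,0],"delta_rot":[0,0,0],"hand":1},{"xyz":[-2,0,0],"delta_rot":[0,0,0],"hand":1},{"xyz":[-3,0,0],"delta_rot":[0,0,0],"hand":1},{"xyz":[-4,0,0],"delta_rot":[0,0,0],"hand":1},{"xyz":[-4,0,0],"delta_rot":[0,0,0],"hand":1}]' |grep force
python3 st.py
python3 -m handwheel '[{"xyz":[-1,0,0],"delta_rot":[0,0,0],"hand":1},{"xyz":[-2,0,0],"delta_rot":[0,0,0],"hand":1},{"xyz":[-3,0,0],"delta_rot":[0,0,0],"hand":1},{"xyz":[-3,0,0],"delta_rot":[0,0,0],"hand":1},{"xyz":[-3,0,0],"delta_rot":[0,0,0],"hand":1}]' |grep force
python3 st.py
```

```text
force: [-17.0, -3.4, 14.0]
grasp_force: 8.7
t 56.35 gp [0.5323 0.1368 0.1206] xyaw 180.0 z [-0.024 -0.001 -1.   ] x [-1.     0.001  0.024] j [2.8, 34.8, 98.1, -0.0, 48.5, -87.2] F [-17.   -3.4  14. ] op 0.003 gf 8.7
force: [-22.7, -3.0, 20.2]
grasp_force: 11.6
t 56.98 gp [0.5322 0.1368 0.1206] xyaw 180.0 z [-0.031 -0.002 -1.   ] x [-1.     0.001  0.031] j [2.8, 34.9, 97.8, -0.0, 49.1, -87.2] F [-22.7  -3.   20.2] op 0.004 gf 11.6
```

```bash
python3 -m handwheel '[{"xyz":[5,0,0],"delta_rot":[0,0,0],"hand":1},{"xyz":[15,0,0],"delta_rot":[0,0,0],"hand":1},{"xyz":[40,0,0],"delta_rot":[0,0,0],"hand":1},{"xyz":[60,0,-40],"delta_rot":[0,0,0],"hand":1},{"xyz":[70,0,-100],"delta_rot":[0,0,0],"hand":1}]' |grep force
python3 -m handwheel '[{"xyz":[30,-50,0],"delta_rot":[0,0,0],"hand":1},{"xyz":[50,-110,-30],"delta_rot":[0,0,0],"hand":1},{"xyz":[70,-170,-30],"delta_rot":[0,0,0],"hand":1},{"xyz":[90,-230,-30],"delta_rot":[0,0,0],"hand":1},{"xyz":[110,-290,-30],"delta_rot":[0,0,0],"hand":1}]' |grep force
python3 st.py
python3 - <<'E'
from h import *
a=cap('top','tt3.png');b=cap('scene','ss3.png');g=cv2.cvtColor(a,cv2.COLOR_RGB2GRAY)
# door outer-face top edge predicted rows at x=.543 for several y, z=.155; brightness profile along x
for y in(.30,.25,.2,.1,.06):
    pr=[]
    for x in np.arange(.51,.60,.005):
        u=proj('top',[x,y,.155]);pr.append(int(g[int(round(u[1])),int(round(u[0]))]))
    print(y,pr)
old=cv2.cvtColor(cv2.imread('pics/t10.png'),cv2.COLOR_BGR2GRAY)
u=np.array([[128,150],[158,268]]);print('old door area mean',old[180:268,128:150].mean(),'now',g[180:268,128:150].mean())
for f in('tt1','tt3'):
    k=cv2.cvtColor(cv2.imread('pics/%s.png'%f),cv2.COLOR_BGR2GRAY)[165:265,270:350]
    ys,xs=np.nonzero(k>150);print(f,'basket bbox',xs.min()+270,xs.max()+270,ys.min()+165,ys.max()+165)
pel=0
G=cv2.cvtColor(b,cv2.COLOR_RGB2GRAY);bh=cv2.morphologyEx(G,cv2.MORPH_BLACKHAT,np.ones((13,13),'u1'))[290:350,150:235]
k,l,st,c=cv2.connectedComponentsWithStats((bh>35).astype('u1'));print('tub spots',[(st[i,4].item(),(c[i]+[150,290]).round().tolist(),onz('scene',c[i]+[150,290],.012)[:2].round(3).tolist()) for i in range(1,k) if st[i,4]>12])
u=proj('scene',[.665,-.396,.055]);print('socket px',u.round(),G[int(u[1]),int(u[0])])
E
```

```text
force: [1.7, -0.6, 0.6]
grasp_force: 0.0
force: [0.6, -0.2, -0.7]
grasp_force: 0.0
t 58.23 gp [ 0.3673 -0.1466  0.2523] xyaw 179.9 z [-0.003 -0.004 -1.   ] x [-1.     0.002  0.003] j [-37.9, 11.5, 112.1, -0.3, 56.4, -127.6] F [ 0.6 -0.2 -0.7] op 0.005 gf 0.0
0.3 [89, 81, 83, 81, 83, 87, 72, 166, 211, 163, 204, 209, 210, 139, 165, 142, 143, 139]
0.25 [84, 80, 83, 75, 75, 76, 72, 181, 212, 180, 201, 203, 212, 108, 135, 134, 133, 134]
0.2 [45, 45, 50, 67, 76, 78, 69, 194, 196, 192, 196, 199, 208, 94, 137, 136, 137, 141]
0.1 [52, 51, 54, 105, 100, 97, 97, 176, 207, 201, 216, 218, 225, 113, 161, 157, 158, 159]
0.06 [51, 41, 22, 24, 46, 37, 72, 199, 179, 217, 213, 215, 225, 105, 153, 151, 151, 151]
old door area mean 151.41064049586777 now 87.67252066115702
tt1 basket bbox 283 339 196 237
tt3 basket bbox 283 338 196 257
tub spots [(14, [232.0, 314.0], [0.514, -0.274]), (56, [184.0, 320.0], [0.442, -0.349]), (51, [198.0, 318.0], [0.463, -0.328]), (61, [195.0, 331.0], [0.48, -0.354])]
socket px [249. 387.] 104
```

```bash
python3 -c "
from h import *
print(workorder.hand_in())"
```

```text
the job is handed in; nothing more can be done
None
```

I handed the job in at about 58 s: three pellets are in the tub, all four blanks (two from the basket, two loose) are in the tray, the tray is pushed home, the door is shut and the empty basket is back on its mat. I judged the pellet count, the empty basket and the shut door from images and force readings, since hand-in returned no verdict.

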